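# Load the studio tool dryer, lid it and set its timer

## Task

Put all the washed painting tools that lie loose on the table into the tank of the tool dryer. Then put the dryer's lid on so that it sits fully down and square in the tank's mouth, and after that turn the timer knob until the pointer on the dial points at the white mark on the dial's rim. Leave the brush jar and the paint bottle where they are.

Things in the scene. Friction and masses are not known exactly. Their poses are not given: they have to be found in the camera images.
- dryer: Grey tool dryer, fixed: open steel tank with a console joined to its +y side. Origin: on the table under the tank's centre, z up. Tank outside 150 (x) by 190 (y), inside 138 by 178; inner floor 15, rim 100 above the table. Console 190 (x) by 120 (y), centre at y +155, its flat top level with the rim, with timer knob (x -55, y 155) and dial (x 33, y 155).
- lid: Dryer lid on the table: aluminium plate 156 (x) by 196 (y), 8 thick, over a grey plug 126 by 166, 10 thick, that fits into the tank's mouth with 6 to spare per side. Black bar handle 16 wide (x), 80 long (y), 30 high, its top 48 above the origin. Origin: centre of the plug's underside. Seated, the plate lies on the rim, origin 90 above the table. Either way round.
- flat_brush: Flat wash brush, 142 long; wooden handle 20 wide, 16 high; steel ferrule and bristles 46 wide. Lies flat along its own x axis, working end to +x. Origin: on its underside, below the middle of the tool, where the handle can be gripped across (along its y). 
- palette_knife: Palette knife, 150 long; wooden handle 20 wide, 18 high, whose front end is 14 ahead of the origin; steel blade 24 wide. Lies flat along its own x axis, working end to +x. Origin: on its underside, below the middle of the tool, where the handle can be gripped across (along its y). Grip it up to 20 behind the origin.
- scraper: Paint scraper, 124 long; wooden handle 24 wide, 20 high, whose front end is 12 ahead of the origin; steel blade 64 wide. Lies flat along its own x axis, working end to +x. Origin: on its underside, below the middle of the tool, where the handle can be gripped across (along its y). Grip it up to 20 behind the origin.
- roller: Ink roller, 142 long; wooden handle 22 wide, 24 high, whose front end is 12 ahead of the origin; steel fork 76 wide with a black rubber roller 32 in diameter. Lies flat along its own x axis, working end to +x. Origin: on its underside, below the middle of the tool, where the handle can be gripped across (along its y). Grip it 10 to 25 behind the origin, clear of the fork.
- stencil_brush: Stubby stencil brush, 100 long; dark wooden handle 26 wide, 26 high; brass ferrule 36 wide, 30 high, starting 12 ahead of the origin. Lies flat along its own x axis, working end to +x. Origin: on its underside, below the middle of the tool, where the handle can be gripped across (along its y). Grip it 10 to 25 behind the origin.
- knob (a joint): Timer knob on the console, rad; grows clockwise seen from above; range -1.6 to 4.6. The pointer is geared to it and turns the same way by half the knob's angle. Stays where it is left.
- knob_grip (a point): Point on the knob's vertical axis at mid height of its black grip bar, 26 above the console top. The bar is 46 long (this point's x axis), 14 wide (y), its top 12 above this point; x turns with the knob.
- pointer_tip (a point): Tip of the black pointer that turns on the white dial, 42 from the dial's centre.
- mark (a point): Inner end of the white mark on the dial's dark rim, 45 from the dial's centre, level with the pointer; it stays put.
- dial_centre (a point): Centre of the dial, about which the pointer turns.
- brush_jar: Glass jar with brushes standing in it, 80 in diameter, jar 112 high, brushes to 220. Origin: centre of its underside. Not part of the job.
- paint_bottle: Blue paint bottle, 52 in diameter, 120 high. Origin: centre of its underside. Not part of the job.
Mind the look-alikes: they are no part of the job. What is shaped like the roller but orange or pink is not meant.

How it is judged (in metres and radians):
On the way, in this order (a step that is already met when the one before it is completed fails the run):
1. all the tools are in the tank (x of flat_brush in the frame of dryer between -0.072 and 0.072 m and y of flat_brush in the frame of dryer between -0.092 and 0.092 m and z of each of flat_brush, palette_knife, scraper, roller, stencil_brush in the frame of dryer below 0.09 m and x of palette_knife in the frame of dryer between -0.072 and 0.072 m and y of palette_knife in the frame of dryer between -0.092 and 0.092 m and x of scraper in the frame of dryer between -0.072 and 0.072 m and y of scraper in the frame of dryer between -0.092 and 0.092 m and x of roller in the frame of dryer between -0.072 and 0.072 m and y of roller in the frame of dryer between -0.092 and 0.092 m and x of stencil_brush in the frame of dryer between -0.072 and 0.072 m and y of stencil_brush in the frame of dryer between -0.092 and 0.092 m), for 0.2 s.
2. the lid is on, fully down and square (x of lid in the frame of dryer between -0.009 and 0.009 m and y of lid in the frame of dryer between -0.009 and 0.009 m and z of lid in the frame of dryer between 0.085 and 0.0945 m and angle between the z axis of lid and the z axis of dryer, either way round below 0.04 rad), for 0.2 s.
3. the pointer points at the mark (distance between pointer_tip and mark below 0.0055 m), for 0.2 s.
At the end, for the whole second after the job is handed in: Every tool present has its origin inside the tank below the rim; the lid is seated (centred within 9 mm, origin 85 to 94.5 mm above the table, level within 0.04 rad); the pointer tip is within 5.5 mm of the mark's inner end (3 mm when in line); lid and knob at rest (all of step 1 and all of step 2 and distance between pointer_tip and mark below 0.0055 m and linear speed of lid below 0.02 m/s and not (velocity of joint knob above 0.05 rad/s or velocity of joint knob below -0.05 rad/s)); the robot touches nothing.
It fails at once if the brush jar is shifted more than 30 mm or tipped (distance of brush_jar from where it was at the start of the episode above 0.03 m or angle between brush_jar's own z axis and vertical above 0.35 rad).
It fails at once if the paint bottle is shifted more than 30 mm or tipped (distance of paint_bottle from where it was at the start of the episode above 0.03 m or angle between paint_bottle's own z axis and vertical above 0.35 rad).
Of flat_brush, palette_knife, scraper, roller, stencil_brush only 3 to 5 are there at a start; the rules pass over those that are not, and their reading is None.
At some moment in a run one of flat_brush, palette_knife, scraper, roller, stencil_brush may be knocked a few centimetres aside while the robot is not near it.
Once in a run the grip may slacken for a moment while it holds something.
It also fails if it takes over 210 s, if anything falls off the work surface, if the arm or the gripper's body presses on something with over 40 N, if the wrist force passes 120 N, or if a joint passes its speed limit or range.

## Robot

A 6-joint arm with a two-finger parallel gripper is mounted at the origin on the work surface. World frame = base frame: x ahead of the robot, y to its left, z up, the work surface at z = 0. Lengths are in m, angles in degrees, forces in N, time in s.
With the tool pointing down it reaches from about 0.375 to 0.9 m from the base axis. Payload 3.1 kg.
Tool frame: the origin (TCP) lies on the centre line of the jaws, within the pads' length; the fingertips stand 19 mm ahead of it and the grasp point (between the pads) is the TCP (tips_ahead is the distance from the TCP to the fingertips, in m); z points along the fingers, y is the line along which they close (so a half turn about z gives the same grasp; the last joint's range is limited). The gripper opens to 87 mm and grips with 3 to 60 N. Pads are 19 mm wide; open, the fingers measure 117 mm over their backs; the gripper's body (75 mm by 190 mm) begins 51 mm behind the grasp point.
Start: joints at [62.08, 30.224, 82.088, -0, 67.689, -10.227], TCP at [0.19, 0.595, 0.242] pointing down, gripper open.
Joint ranges: [-176.69, 176.69], [-43.24, 126.21], [12.49, 139.97], [-82, 262], [0, 151.66], [-163.58, 163.58]. Speed limits (degrees/s): [159.86, 159.86, 180, 180, 180, 180].

## Interface

Orientations are given as a 3x3 rotation matrix whose columns are the frame's x, y, z axes.
In Python, from rig import read_state, capture, hand_in, trace, landmark_of, tips_ahead gives the robot as it stands.
- The arm moves only by the shell command python3 -m jog 'ROWS'. ROWS is JSON, a list of rows, each an object of numbers: "tx", "ty", "tz": the shift along the tool's x, y, z in cm; "roll": the turn about the tool's z in rad; "jaw": the opening, from 0 (shut) to 1 (fully open). A call has 1 to 8 rows; each row shifts and turns the commanded pose from where the row before left it, along the tool's axes as they then stand; what a row does not reach is not made up. A row lasts 1/10 s, in which the tool goes at most 50 mm and 8.59 degrees, less where a joint would pass 70% of its speed; a pose out of reach is approached as far as the arm can. A call with a gripper value outside its range is refused whole. The fingers move at their own pace and stop on an object; the grip force is fixed at half the most. Time passes only in rows, so rows that do not move let the fingers close. It gives the time, the measured TCP pose, the force, the opening and the grip force at its end, in the units of the state.
- read_state(): the state, without advancing time (a new reading comes with each control period).
- capture(name): name is "scene" or "side" or "wrist"; returns a dict with "img" (384x512x3 uint8, red, green, blue), "vertical_fov" (degrees; the focal length in pixels is half the picture's height over the tangent of half this angle, whatever the lens; pixels are square), "cx", "cy" (the principal point, pixels), "cam_to_world" (4x4, takes a point from camera to world coordinates); the wrist camera has in their place "tool_from_camera" (4x4, takes a point from camera to tool coordinates, whose origin is the TCP and whose axes are the flange's). Camera axes: x right, y up, looking along -z (the intrinsics and any distortion apply to the point x, -y, -z); pixel columns grow to the right and rows downward; lengths in m; the calibration is good to about 2 mm. A picture is of the moment at which its call begins: read the wrist's pose just before it. There is no depth.
- hand_in(): hands the job in; it is judged then, once.
Trained networks look in the newest picture that a camera, given by its name, has taken for a name from the list of things; names that differ only in an ending like _2 or _b are one class to them, and where a whole thing is asked for, a point or a joint stands for the part that bears it (a point fixed in the world has none). Each returns a list of dicts, best first, with "p" (0 to 1); they miss things now and then, are a little off and sometimes report something else, mostly with a low value. They report only what shows in the picture. A call takes as long as a camera call. They do not tell look-alikes from the thing itself.
- trace(camera, thing): "pixels" (384x512 bool, what is visible of it) and "bbox" ([left, top, width, height] in pixels, round what is visible of it).
- landmark_of(camera, thing): "point" ([row, column] in pixels: a listed point, or the origin of a listed thing).
The state is a dict: "time_s": time; "joint_positions": joint angles; "qvel": joint speeds; "tau": joint torques, N m; "position": TCP position; "tcp_rot": TCP orientation; "force": force on the tool from outside, world axes, zero at the start; "moment": the same for the moment, N m; "opening": opening from 0.0 (shut) to 1.0 (fully open); "grasp_force": force on a finger pad.
Only numpy, scipy, OpenCV 4.12 (cv2) and the standard library are available. Lean on these libraries where they do the work, as an engineer would, in place of code of your own. Each camera call takes 0.05 s, during which the arm holds its last target. There are 200 camera calls.

## Working session

There is one attempt and no reset: what is moved stays moved. The work goes in short steps, Python scripts to look and compute and a shell command to move; the robot and the scene stay as the last step left them, time stands still between calls to the robot, and variables do not carry over. Pictures are saved under pics/ and viewed, at most 15 in all, crops included, and the job is handed in when it is done.

```bash
ls; mkdir -p pics
cat > h.py <<'E'
import numpy as np, cv2
from rig import *
def cam(c):
    f=384/2/np.tan(np.radians(c["vertical_fov"])/2)
    return f,c["cx"],c["cy"]
def pose(c):
    if "cam_to_world" in c: return np.array(c["cam_to_world"])
    s=c["_s"];T=np.eye(4);T[:3,:3]=np.array(s["tcp_rot"]);T[:3,3]=s["position"]
    return T@np.array(c["tool_from_camera"])
def cap(n):
    s=read_state();c=capture(n);c["_s"]=s;return c
def ray(c,rc):
    f,cx,cy=cam(c);M=pose(c)
    d=M[:3,:3]@np.array([(rc[1]-cx)/f,-(rc[0]-cy)/f,-1.]);return M[:3,3],d
def at(c,rc,z):
    o,d=ray(c,rc);return o+d*(z-o[2])/d[2]
def save(c,n,box=None,k=1):
    im=c["img"][:,:,::-1]
    if box: im=im[box[0]:box[1],box[2]:box[3]]
    im=cv2.resize(im,None,fx=k,fy=k,interpolation=cv2.INTER_CUBIC);cv2.imwrite("pics/"+n+".png",im)
E
python3 - <<'E'
from h import *
for n in ["scene","side"]:
    c=cap(n);save(c,n,k=1.5);print({k:v for k,v in c.items() if k not in("img","_s")})
    for t in "dryer lid flat_brush palette_knife scraper roller stencil_brush knob_grip pointer_tip mark dial_centre brush_jar paint_bottle".split():
        r=landmark_of(n,t)
        print(n,t,[(np.round(x["point"]).tolist(),round(x["p"],2),np.round(at(c,x["point"],0.1 if t in("pointer_tip","mark","dial_centre") else .126 if t=="knob_grip" else 0),3)[:2].tolist()) for x in r[:3]])
c=cap("wrist");print({k:v for k,v in c.items() if k not in("img","_s")});print(read_state())
E
```

```text
pics
{'vertical_fov': 43.67162610431319, 'cx': 260.7374768575844, 'cy': 197.3634899601421, 'cam_to_world': array([[ 0.70335677, -0.53463372,  0.46846135,  1.34200217],
       [ 0.71071593,  0.54108073, -0.44957148, -0.75262185],
       [-0.01311934,  0.64915209,  0.76054549,  1.33135157],
       [ 0.        ,  0.        ,  0.        ,  1.        ]])}
scene dryer [([291.0, 219.0], 0.65, [0.704, -0.328]), ([178.0, 300.0], 0.6, [0.558, 0.206])]
scene lid [([270.0, 150.0], 0.96, [0.487, -0.436])]
scene flat_brush []
scene palette_knife [([194.0, 236.0], 0.52, [0.447, -0.021])]
scene scraper [([236.0, 183.0], 0.68, [0.455, -0.276])]
scene roller [([248.0, 243.0], 0.98, [0.641, -0.165]), ([214.0, 350.0], 0.92, [0.8, 0.202]), ([321.0, 181.0], 0.72, [0.699, -0.476])]
scene stencil_brush [([140.0, 343.0], 0.7, [0.54, 0.484])]
scene knob_grip [([126.0, 313.0], 0.59, [0.489, 0.346])]
scene pointer_tip [([140.0, 344.0], 0.35, [0.607, 0.394])]
scene mark []
scene dial_centre [([140.0, 334.0], 0.89, [0.578, 0.367])]
scene brush_jar [([163.0, 249.0], 0.85, [0.365, 0.123])]
scene paint_bottle [([293
[... 1860 characters left out ...]
.74817755e-05,
        6.76884890e+01, -1.02281470e+01]), 'qvel': array([-0.03744121, -0.04193006, -0.02492131, -0.04974266, -0.02148599,
       -0.00764974]), 'tau': array([ 7.01015342e-04, -4.40003550e+01, -1.76981807e+01,  6.34443155e-02,
        5.05229656e-02,  1.35991463e-06]), 'position': array([0.18989491, 0.59541697, 0.24153284]), 'tcp_rot': array([[-9.52707641e-01,  3.03888385e-01, -1.49722126e-05],
       [ 3.03888385e-01,  9.52707641e-01, -3.02365936e-05],
       [ 5.07559178e-06, -3.33565153e-05, -9.99999999e-01]]), 'force': array([ 0.12582406, -0.35795708,  0.1923315 ]), 'moment': array([ 0.05026942, -0.01809635, -0.01452612]), 'grasp_force': 0.0, 'opening': 1.0038578394197906}
```

View pics/scene.png

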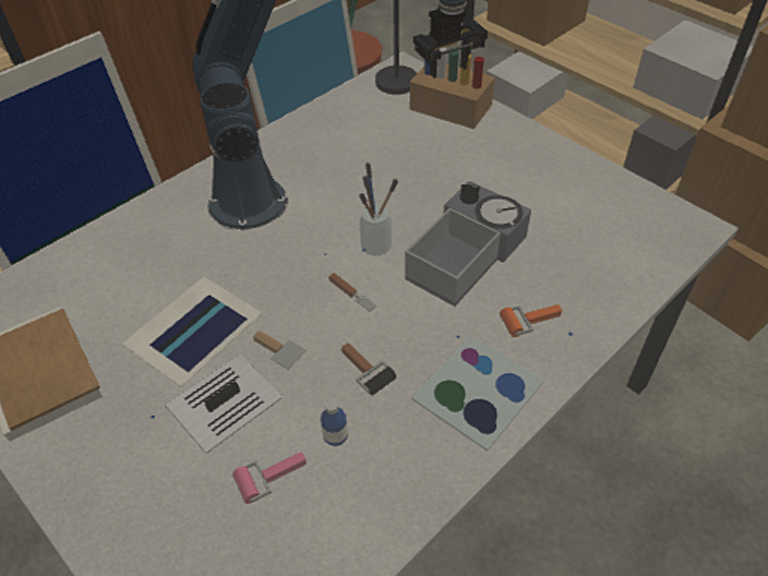

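View pics/side.png

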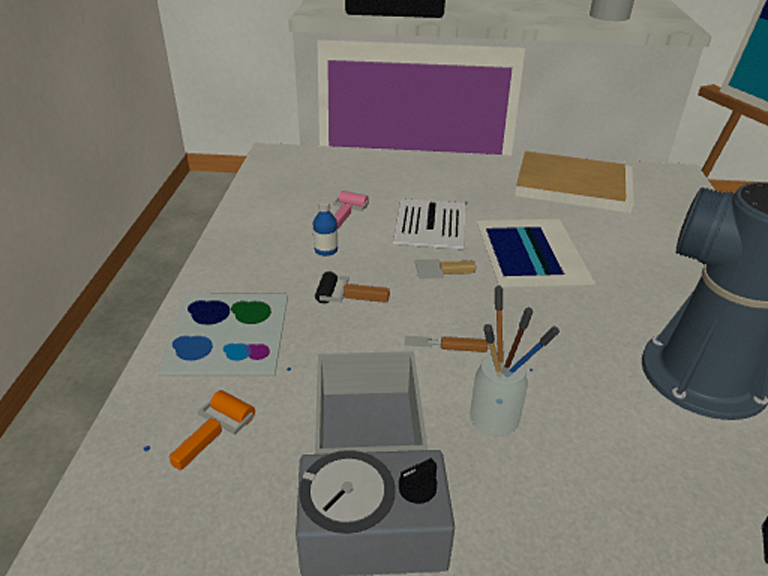

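Candidates (scene px, 512-wide picture):
- **Roller:** the black one at (col 245, row 246) is the one meant. The orange one (350, 214) and the pink one (181, 321) are look-alikes.
- **Palette knife:** (235, 194).
- **Scraper:** (185, 233).
- **Lid:** the striped plate with the black bar at (150, 270). The blue and teal print at (130, 222) has no handle.
- **Not present:** flat brush and stencil brush. The network's hits for those are the dial.

Next I'll look over the dryer with the wrist camera.

```bash
R='{"tx":-2.86,"ty":-1.35,"tz":-1.0}'; python3 -m jog '[{"tx":-2.86,"ty":-1.35,"tz":-1.0},{"tx":-2.86,"ty":-1.35,"tz":-1.0},{"tx":-2.86,"ty":-1.35,"tz":-1.0},{"tx":-2.86,"ty":-1.35,"tz":-1.0},{"tx":-2.86,"ty":-1.35,"tz":-1.0},{"tx":-2.86,"ty":-1.35,"tz":-1.0},{"tx":-2.86,"ty":-1.35,"tz":-1.0},{"tx":-2.86,"ty":-1.35,"tz":-1.0}]'; python3 -m jog '[{"tx":-2.86,"ty":-1.35,"tz":-1.0},{"tx":-2.86,"ty":-1.35,"tz":-1.0},{"tx":-2.86,"ty":-1.35,"tz":-1.0},{"tx":-2.86,"ty":-1.35,"tz":-1.0},{"tx":-2.86,"ty":-1.35,"tz":-1.0},{"tx":-2.86,"ty":-1.35,"tz":-1.0},{"tx":-2.86,"ty":-1.35,"tz":-1.0},{"tx":0,"ty":0}]'
cat >> h.py <<'E'
def plan(x,y,z,psi=None):
    "print tool-axis shift (cm) and roll (rad) from the measured pose to a target; psi = yaw of tool x, mod 180 picks nearest"
    s=read_state();R=np.array(s["tcp_rot"]);d=R.T@(np.array([x,y,z])-s["position"])*100
    p0=np.degrees(np.arctan2(R[1,0],R[0,0]));roll=0
    if psi is not None: roll=-np.radians((psi-p0+90)%180-90)
    print("shift cm",d.round(2),"len",np.linalg.norm(d).round(1),"roll",round(roll,3),"psi",round(p0,1),"q1,q6",s["joint_positions"][[0,5]].round(1),"t",s["time_s"])
E
python3 - <<'E'
from h import *
c=cap("wrist");save(c,"w1",k=1.5)
for t,z in [("dryer",0),("knob_grip",.126),("pointer_tip",.1),("mark",.1),("dial_centre",.1)]:
    print(t,[(np.round(x["point"]).tolist(),round(x["p"],2),np.round(at(c,x["point"],z),4)[:2].tolist()) for x in landmark_of("wrist",t)[:3]])
E
```

```text
dryer []
knob_grip []
pointer_tip []
mark []
dial_centre []$[0]: bad value
$[0]: bad value
```

View pics/w1.png

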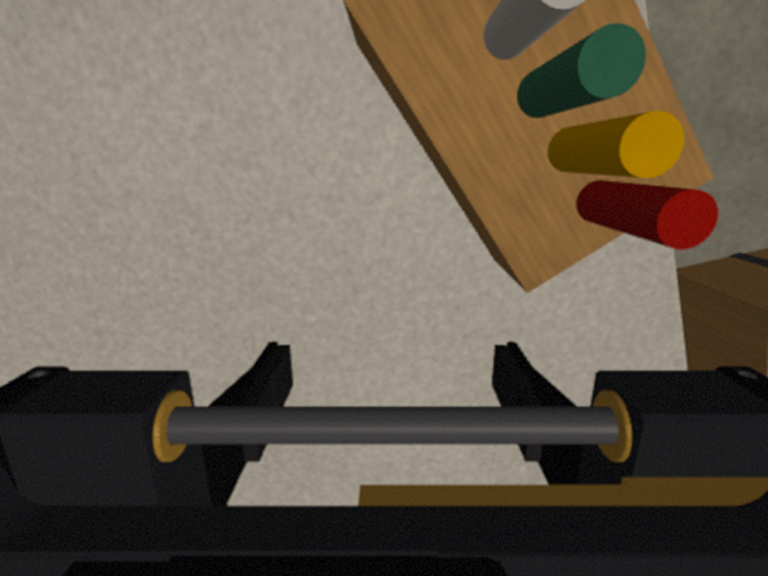

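The row is probably refused because a key is missing, so I'll give all the keys. The wrist view looks ahead of the tool (+x), so the TCP has to stay behind the target.

```bash
python3 -m jog '[{"tx":-3.44,"ty":-1.1,"tz":-1.0,"roll":0,"jaw":1},{"tx":-3.44,"ty":-1.1,"tz":-1.0,"roll":0,"jaw":1},{"tx":-3.44,"ty":-1.1,"tz":-1.0,"roll":0,"jaw":1},{"tx":-3.44,"ty":-1.1,"tz":-1.0,"roll":0,"jaw":1},{"tx":-3.44,"ty":-1.1,"tz":-1.0,"roll":0,"jaw":1},{"tx":-3.44,"ty":-1.1,"tz":-1.0,"roll":0,"jaw":1},{"tx":-3.44,"ty":-1.1,"tz":-1.0,"roll":0,"jaw":1},{"tx":-3.44,"ty":-1.1,"tz":-1.0,"roll":0,"jaw":1}]'; python3 -m jog '[{"tx":-3.44,"ty":-1.1,"tz":-1.0,"roll":0,"jaw":1},{"tx":-3.44,"ty":-1.1,"tz":-1.0,"roll":0,"jaw":1},{"tx":-3.44,"ty":-1.1,"tz":-1.0,"roll":0,"jaw":1},{"tx":-3.44,"ty":-1.1,"tz":-1.0,"roll":0,"jaw":1},{"tx":-3.44,"ty":-1.1,"tz":-1.0,"roll":0,"jaw":1},{"tx":-3.44,"ty":-1.1,"tz":-1.0,"roll":0,"jaw":1},{"tx":-3.44,"ty":-1.1,"tz":-1.0,"roll":0,"jaw":1},{"tx":0,"ty":0,"tz":0,"roll":0,"jaw":1}]'
python3 - <<'E'
from h import *
c=cap("wrist");save(c,"w2",k=1.5)
for t,z in [("dryer",0),("knob_grip",.126),("pointer_tip",.1),("mark",.1),("dial_centre",.1)]:
    print(t,[(np.round(x["point"]).tolist(),round(x["p"],2),np.round(at(c,x["point"],z),4)[:2].tolist()) for x in landmark_of("wrist",t)[:3]])
E
```

```text
time_s: 2.55
position: [0.4264, 0.4269, 0.3221]
tcp_rot: [[-0.953, 0.304, 0.0], [0.304, 0.953, 0.0], [-0.0, 0.0, -1.0]]
force: [1.2, -0.2, 0.0]
opening: 0.999
grasp_force: 0.0
time_s: 3.35
position: [0.6357, 0.2779, 0.3924]
tcp_rot: [[-0.951, 0.309, 0.005], [0.309, 0.951, -0.001], [-0.005, 0.001, -1.0]]
force: [-0.3, 0.0, 0.1]
opening: 1.001
grasp_force: 0.0
dryer [([132.0, 213.0], 0.59, [0.5748, 0.2029])]
knob_grip [([43.0, 281.0], 0.76, [0.4907, 0.3539]), ([117.0, 330.0], 0.67, [0.6017, 0.3934])]
pointer_tip [([119.0, 335.0], 0.69, [0.6099, 0.4058])]
mark [([136.0, 309.0], 0.91, [0.6218, 0.3615]), ([46.0, 280.0], 0.74, [0.4898, 0.3544])]
dial_centre [([109.0, 303.0], 0.91, [0.5807, 0.3635])]
```

View pics/w2.png

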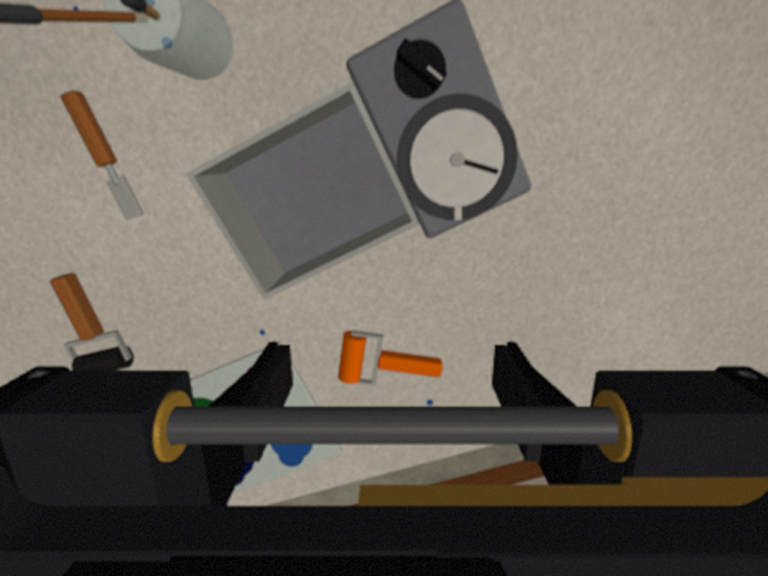

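The picture shows, in 768-wide pixels:
- **Dryer:** tank corners (190,175) and (266,295), console corners (348,63), (430,236), (529,187).
- **Dial:** centre (458,160), pointer tip (497,171), white mark (458,208).
- **Knob:** bar from (404,42) to (440,78).
- **Tools:** knife (100,150) and black roller (90,310).

Next I'll fit the dryer.

```bash
cat >> h.py <<'E'
def fit2(loc,w):
    "rigid 2D fit: yaw deg, origin, residuals"
    L=np.array(loc,float);W=np.array(w);l=L-L.mean(0);v=W-W.mean(0)
    a=np.arctan2((l[:,0]*v[:,1]-l[:,1]*v[:,0]).sum(),(l*v).sum());R=np.array([[np.cos(a),-np.sin(a)],[np.sin(a),np.cos(a)]])
    o=W.mean(0)-R@L.mean(0);return np.degrees(a),o,np.linalg.norm(L@R.T+o-W,axis=1),R
E
python3 - <<'E'
from h import *
c=cap("wrist")
px=[(348,63),(430,236),(529,187),(190,175),(266,295),(458,160)]
loc=np.array([(-95,95),(95,95),(95,215),(-75,-95),(75,-95),(33,155)])/1000
w=[at(c,(y/1.5,x/1.5),.1)[:2] for x,y in px]
a,o,r,R=fit2(loc,w);print("dryer",a,o,r.round(4),[np.round(q,3) for q in w])
for n,(x,y),z in [("tip",(498,171),.1),("mark",(458,207),.1),("dc",(458,160),.1),("k1",(404,42),.138),("k2",(442,80),.138),("kc",(419,68),.126)]:
    p=at(c,(y/1.5,x/1.5),z)[:2];print(n,p.round(4),(R.T@(p-o)).round(4))
for t in "palette_knife roller scraper".split():
    for x in landmark_of("wrist",t)[:3]: print(t,np.round(x["point"]),round(x["p"],2),at(c,x["point"],.0).round(3))
E
```

```text
dryer 8.67732128115669 [0.5596127  0.21413286] [0.0057 0.004  0.0085 0.0044 0.0051 0.0023] [array([0.457, 0.296]), array([0.636, 0.324]), array([0.618, 0.433]), array([0.504, 0.111]), array([0.644, 0.135]), array([0.571, 0.371])]
tip [0.5931 0.4068] [0.0622 0.1855]
mark [0.6154 0.3596] [0.0771 0.1354]
dc [0.5709 0.3713] [0.0349 0.1537]
k1 [0.4643 0.3468] [-0.0742  0.1456]
k2 [0.5016 0.3695] [-0.0339  0.1623]
kc [0.4848 0.3546] [-0.0527  0.1502]
palette_knife [110.  72.] 0.65 [ 0.451 -0.025  0.   ]
roller [219.  62.] 0.79 [ 0.638 -0.154  0.   ]
roller [242. 253.] 0.59 [0.809 0.209 0.   ]
```

Run:
```python
from h import *
c=cap("wrist");g=cv2.cvtColor(c["img"],cv2.COLOR_RGB2GRAY)
old=cv2.imread("pics/w2.png");old=cv2.cvtColor(cv2.resize(old,(512,384),interpolation=cv2.INTER_AREA),cv2.COLOR_BGR2GRAY)
print(cv2.phaseCorrelate(np.float32(old[:220]),np.float32(g[:220])), c["_s"]["position"],c["_s"]["tcp_rot"].round(4).tolist())
save(c,"w3",(0,210,110,370),3)
```

```text
((-1.2371940981904004, 7.002565572385976), 0.8737126322587331) [0.63063589 0.28215467 0.39160615] [[-0.9531, 0.3027, -0.0002], [0.3027, 0.9531, -0.0], [0.0002, -0.0001, -1.0]]
```

View pics/w3.png

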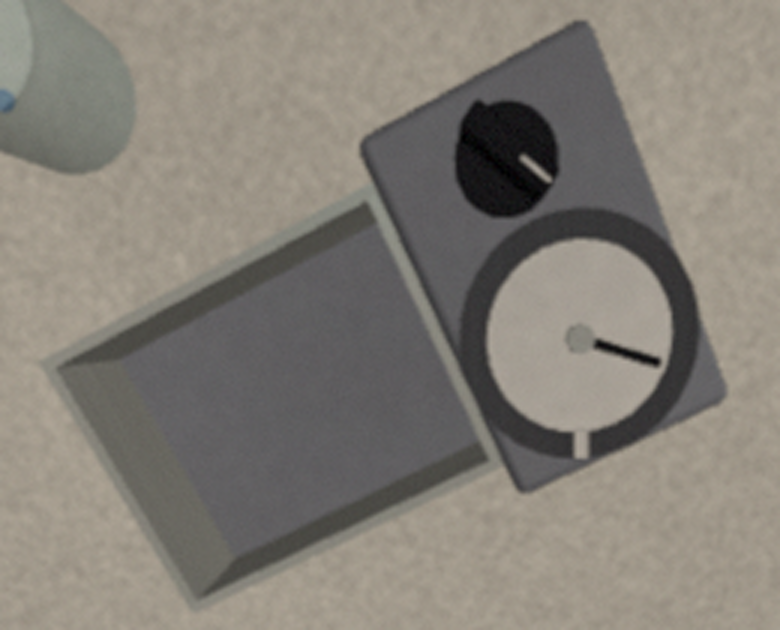

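It shows the settled view (crop px): console corners (587,20), (360,143), (522,493), (726,398), tank corners (42,362), (193,608), dial centre (580,338), tip (660,363), mark (581,432). The knob bar runs from (468,125) to (548,190).

Run:
```python
from h import *
c=cap("wrist")
P=lambda x,y,z:at(c,(y/3,x/3+110),z)[:2]
px=[(587,20),(360,143),(522,493),(726,398),(42,362),(193,608),(580,338)]
loc=np.array([(-95,215),(-95,95),(95,95),(95,215),(-75,-95),(75,-95),(33,155)])/1000
a,o,r,R=fit2(loc,[P(x,y,.1) for x,y in px]);print("dryer",a,o,r.round(4))
d=P(580,338,.1)
for n,(x,y),z in [("tip",(660,363),.1),("mark",(581,432),.1),("dc",(580,338),.1),("k1",(468,125),.138),("k2",(548,190),.138),("kc",(506,158),.12)]:
    p=P(x,y,z);v=p-d;print(n,p.round(4),(R.T@(p-o)).round(4),np.degrees(np.arctan2(v[1],v[0])).round(1),np.linalg.norm(v).round(4))
k=P(548,190,.138)-P(468,125,.138);print("bar yaw",np.degrees(np.arctan2(k[1],k[0])))
for n in ("scene","side"):
    c=cap(n)
    for t in ("palette_knife","roller","scraper"):
        x=landmark_of(n,t)
        if x: print(n,t,at(c,x[0]["point"],0).round(3))
plan(.45,-.02,.3,0)
```

```text
dryer 7.9266752338972735 [0.56821147 0.2073939 ] [0.0044 0.0033 0.0034 0.0045 0.002  0.0028 0.0005]
tip [0.6034 0.4013] [0.0616 0.1872] 55.9 0.0427
mark [0.6247 0.3544] [0.0763 0.1378] -14.3 0.0467
dc [0.5795 0.3659] [0.033  0.1555] 0.0 0.0
k1 [0.4787 0.3379] [-0.0706  0.1416] -164.5 0.1046
k2 [0.5132 0.3636] [-0.0329  0.1623] -178.0 0.0663
kc [0.4932 0.3516] [-0.0544  0.1532] -170.6 0.0875
bar yaw 36.57192731866329
scene palette_knife [ 0.438 -0.032  0.   ]
scene roller [ 0.696 -0.471  0.   ]
scene scraper [ 0.468 -0.275 -0.   ]
side palette_knife [ 0.451 -0.029  0.   ]
side roller [ 0.643 -0.148  0.   ]
side scraper [ 0.448 -0.258  0.   ]
shift cm [  8.12 -34.22   9.16] len 36.3 roll -0.309 psi 162.3 q1,q6 [ 14.8 -57.5] t 4.35
```

```bash
cat >> h.py <<'E'
def tool(cn,t,z,which=0,c=None):
    "axis (deg), rect centre, size of the traced tool on plane z, and its landmark on the table"
    c=c or cap(cn);r=trace(cn,t);l=landmark_of(cn,t)
    for q in r[:3]:
        ys,xs=np.nonzero(q["pixels"]);f=[at(c,(y,x),z)[:2] for y,x in zip(ys,xs)]
        rc=cv2.minAreaRect(np.float32(f)*1000);b=cv2.boxPoints(rc);e=[b[1]-b[0],b[2]-b[1]];e=max(e,key=np.linalg.norm)
        print(t,cn,"p",round(q["p"],2),"axis",round(float(np.degrees(np.arctan2(e[1],e[0]))),1),"ctr",np.round(rc[0]),"size",np.round(rc[1]),"centroid",(np.mean(f,0)*1000).round(),"bbox",q["bbox"])
    for q in l[:3]: print("   lm",round(q["p"],2),np.round(q["point"]),(at(c,q["point"],0)[:2]*1000).round())
E
python3 - <<'E'
from h import *
for cn in ("wrist","side","scene"):
  for t,z in (("palette_knife",.008),("roller",.015),("scraper",.008)): tool(cn,t,z)
E
```

```text
palette_knife wrist p 0.68 axis 0.1 ctr [450. -25.] size [152.  29.] centroid [444. -25.] bbox [43.2, 65.2, 49.2, 86.2]
   lm 0.68 [107.  72.] [448. -24.]
roller wrist p 0.62 axis 0.3 ctr [ 634. -158.] size [139.  83.] centroid [ 636. -152.] bbox [32.5, 186.0, 54.3, 60.4]
roller wrist p 0.56 axis 65.0 ctr [814. 220.] size [141.  79.] centroid [808. 207.] bbox [223.8, 225.8, 69.7, 35.9]
   lm 0.74 [238. 256.] [804. 215.]
   lm 0.68 [219.  62.] [ 639. -155.]
palette_knife side p 0.85 axis -0.3 ctr [451. -27.] size [ 36. 149.] centroid [443. -26.] bbox [270.0, 223.1, 55.4, 12.8]
   lm 0.87 [231. 294.] [457. -24.]
   lm 0.61 [197. 231.] [ 647. -157.]
   lm 0.4 [314. 210.] [640. 269.]
roller side p 0.85 axis 5.9 ctr [ 636. -169.] size [145. 100.] centroid [ 642. -155.] bbox [211.1, 182.1, 49.6, 20.0]
roller side p 0.65 axis 63.6 ctr [ 686. -476.] size [139.  55.] centroid [ 681. -478.] bbox [220.7, 129.2, 25.3, 23.3]
roller side p 0.63 axis 64.3 ctr [814. 219.] size [150.  87.] centroid [808. 209.] bbox [114.4, 257.7, 58.4, 55.5]
   lm 0.91 [197. 232.] [ 642. -156.]
   lm 0.79 [285. 139.]
[... 394 characters left out ...]
30.1]
   lm 0.86 [182. 296.] [ 453. -252.]
palette_knife scene p 0.51 axis -1.0 ctr [444. -30.] size [ 27. 153.] centroid [443. -29.] bbox [217.3, 182.5, 32.4, 24.1]
   lm 0.45 [197. 232.] [448. -39.]
roller scene p 0.8 axis 68.5 ctr [ 693. -470.] size [147.  87.] centroid [ 686. -483.] bbox [157.9, 301.5, 46.3, 35.0]
roller scene p 0.6 axis 61.4 ctr [811. 214.] size [144.  88.] centroid [804. 200.] bbox [334.1, 206.3, 35.6, 17.4]
   lm 0.75 [213. 354.] [809. 214.]
   lm 0.73 [246. 243.] [ 634. -160.]
   lm 0.59 [318. 181.] [ 690. -471.]
scraper scene p 0.79 axis 8.2 ctr [ 445. -264.] size [128.  66.] centroid [ 460. -262.] bbox [168.9, 224.9, 33.6, 21.2]
   lm 0.82 [232. 181.] [ 439. -269.]
```

All three networks and views agree. Knife origin is (450,-25), axis 0°; roller (637,-157), axis ~0°; scraper (448,-262), axis ~7°. All have the working end towards +x. I'll go for the knife first.

```bash
python3 -m jog '[{"tx":0,"ty":0,"tz":0,"roll":-0.103,"jaw":1},{"tx":0,"ty":0,"tz":0,"roll":-0.103,"jaw":1},{"tx":0,"ty":0,"tz":0,"roll":-0.103,"jaw":1},{"tx":2.44,"ty":-3.84,"tz":1.4,"roll":0,"jaw":1},{"tx":2.44,"ty":-3.84,"tz":1.4,"roll":0,"jaw":1},{"tx":2.44,"ty":-3.84,"tz":1.4,"roll":0,"jaw":1},{"tx":2.44,"ty":-3.84,"tz":1.4,"roll":0,"jaw":1},{"tx":2.44,"ty":-3.84,"tz":1.4,"roll":0,"jaw":1}]';python3 -m jog '[{"tx":2.44,"ty":-3.84,"tz":1.4,"roll":0,"jaw":1},{"tx":2.44,"ty":-3.84,"tz":1.4,"roll":0,"jaw":1},{"tx":2.44,"ty":-3.84,"tz":1.4,"roll":0,"jaw":1},{"tx":0,"ty":0,"tz":4,"roll":0,"jaw":1},{"tx":0,"ty":0,"tz":4,"roll":0,"jaw":1},{"tx":0,"ty":0,"tz":4,"roll":0,"jaw":1},{"tx":0,"ty":0,"tz":4,"roll":0,"jaw":1},{"tx":0,"ty":0,"tz":0,"roll":0,"jaw":1}]'
python3 - <<'E'
from h import *
tool("side","palette_knife",.008)
plan(.437,-.026,.022,180)
E
```

```text
time_s: 6.5
position: [0.5083, 0.0882, 0.3213]
tcp_rot: [[-1.0, -0.001, 0.001], [-0.001, 1.0, -0.0], [-0.001, -0.0, -1.0]]
force: [1.0, -1.1, -0.3]
opening: 1.002
grasp_force: 0.0
time_s: 7.3
position: [0.4332, -0.0251, 0.1156]
tcp_rot: [[-1.0, 0.0, -0.011], [0.0, 1.0, 0.003], [0.011, 0.003, -1.0]]
force: [-0.2, 0.5, 1.3]
opening: 1.0
grasp_force: 0.0
palette_knife side p 0.92 axis 0.4 ctr [451. -27.] size [149.  35.] centroid [445. -27.] bbox [264.2, 222.7, 61.6, 14.9]
   lm 0.77 [231. 295.] [454. -24.]
shift cm [0.04 0.02 9.87] len 9.9 roll 0.0 psi -180.0 q1,q6 [ -18.1 -108.1] t 7.45
```

```bash
python3 -m jog '[{"tx":0,"ty":0,"tz":3.5,"roll":0,"jaw":1},{"tx":0,"ty":0,"tz":3.5,"roll":0,"jaw":1},{"tx":0,"ty":0,"tz":2,"roll":0,"jaw":1},{"tx":0,"ty":0,"tz":0.6,"roll":0,"jaw":1},{"tx":0,"ty":0,"tz":0,"roll":0,"jaw":1}]'; python3 -m jog '[{"tx":0,"ty":0,"tz":0.1,"roll":0,"jaw":0},{"tx":0,"ty":0,"tz":0,"roll":0,"jaw":0},{"tx":0,"ty":0,"tz":0,"roll":0,"jaw":0},{"tx":0,"ty":0,"tz":0,"roll":0,"jaw":0},{"tx":0,"ty":0,"tz":0,"roll":0,"jaw":0},{"tx":0,"ty":0,"tz":0,"roll":0,"jaw":0}]'
```

```text
time_s: 7.95
position: [0.4376, -0.0262, 0.0248]
tcp_rot: [[-1.0, -0.0, 0.003], [-0.0, 1.0, -0.001], [-0.003, -0.001, -1.0]]
force: [1.0, 0.3, 0.5]
opening: 1.003
grasp_force: 0.0
time_s: 8.55
position: [0.4363, -0.0258, 0.0226]
tcp_rot: [[-1.0, -0.0, 0.0], [-0.0, 1.0, -0.0], [-0.0, -0.0, -1.0]]
force: [-0.1, -0.9, -0.1]
opening: 0.541
grasp_force: 0.0
```

```bash
python3 -m jog '[{"tx":0,"ty":0,"tz":0,"roll":0,"jaw":0},{"tx":0,"ty":0,"tz":0,"roll":0,"jaw":0},{"tx":0,"ty":0,"tz":0,"roll":0,"jaw":0},{"tx":0,"ty":0,"tz":0,"roll":0,"jaw":0},{"tx":0,"ty":0,"tz":0,"roll":0,"jaw":0},{"tx":0,"ty":0,"tz":0,"roll":0,"jaw":0}]'; python3 -m jog '[{"tx":0,"ty":0,"tz":-2,"roll":0,"jaw":0},{"tx":0,"ty":0,"tz":-4,"roll":0.143,"jaw":0},{"tx":0,"ty":0,"tz":-4,"roll":0.143,"jaw":0},{"tx":0,"ty":0,"tz":-4,"roll":0.143,"jaw":0},{"tx":0,"ty":0,"tz":-4,"roll":0.143,"jaw":0},{"tx":0,"ty":0,"tz":0,"roll":0.143,"jaw":0},{"tx":0,"ty":0,"tz":0,"roll":0.143,"jaw":0},{"tx":0,"ty":0,"tz":0,"roll":0.143,"jaw":0}]';python3 -m jog '[{"tx":0,"ty":0,"tz":0,"roll":0.143,"jaw":0},{"tx":0,"ty":0,"tz":0,"roll":0.143,"jaw":0},{"tx":0,"ty":0,"tz":0,"roll":0.143,"jaw":0},{"tx":0,"ty":0,"tz":0,"roll":0,"jaw":0}]'
python3 - <<'E'
from h import *
plan(.606,.227,.2,97.9)
c=cap("side");tool("side","palette_knife",.19,c=c);tool("scene","palette_knife",.19)
E
```

```text
time_s: 9.15
position: [0.4362, -0.0258, 0.0225]
tcp_rot: [[-1.0, -0.0, -0.0], [-0.0, 1.0, 0.0], [0.0, 0.0, -1.0]]
force: [-0.3, 0.0, -0.7]
opening: 0.227
grasp_force: 30.0
time_s: 9.95
position: [0.4359, -0.0257, 0.203]
tcp_rot: [[-0.535, 0.845, 0.001], [0.845, 0.535, -0.0], [-0.001, 0.0, -1.0]]
force: [0.8, 0.5, -1.1]
opening: 0.227
grasp_force: 30.0
time_s: 10.35
position: [0.4358, -0.0257, 0.2024]
tcp_rot: [[-0.141, 0.99, -0.001], [0.99, 0.141, 0.0], [0.0, -0.001, -1.0]]
force: [-0.3, -0.4, -0.8]
opening: 0.225
grasp_force: 30.0
shift cm [22.62 20.41  0.24] len 30.5 roll 0.003 psi 98.1 q1,q6 [-18.1 -26.2] t 10.35
palette_knife side p 0.46 axis -83.7 ctr [436. -25.] size [ 22. 142.] centroid [434. -13.] bbox [305.0, 155.7, 9.0, 37.0]
   lm 0.56 [173. 307.] [ 418. -305.]
palette_knife scene p 0.56 axis -78.7 ctr [441. -71.] size [22. 89.] centroid [442. -77.] bbox [209.5, 154.7, 19.0, 19.6]
   lm 0.53 [162. 230.] [309.  75.]
```

```bash
python3 -m jog '[{"tx":2.83,"ty":2.55,"tz":0,"roll":0,"jaw":0},{"tx":2.83,"ty":2.55,"tz":0,"roll":0,"jaw":0},{"tx":2.83,"ty":2.55,"tz":0,"roll":0,"jaw":0},{"tx":2.83,"ty":2.55,"tz":0,"roll":0,"jaw":0},{"tx":2.83,"ty":2.55,"tz":0,"roll":0,"jaw":0},{"tx":2.83,"ty":2.55,"tz":0,"roll":0,"jaw":0},{"tx":2.83,"ty":2.55,"tz":0,"roll":0,"jaw":0},{"tx":2.83,"ty":2.55,"tz":0,"roll":0,"jaw":0}]'; python3 -m jog '[{"tx":0,"ty":0,"tz":3,"roll":0,"jaw":0},{"tx":0,"ty":0,"tz":3.5,"roll":0,"jaw":0},{"tx":0,"ty":0,"tz":3.5,"roll":0,"jaw":0},{"tx":0,"ty":0,"tz":2.5,"roll":0,"jaw":0},{"tx":0,"ty":0,"tz":1.5,"roll":0,"jaw":0},{"tx":0,"ty":0,"tz":0,"roll":0,"jaw":0}]'
```

```text
time_s: 11.45
position: [0.6068, 0.2284, 0.2022]
tcp_rot: [[-0.142, 0.99, -0.001], [0.99, 0.142, -0.0], [-0.0, -0.001, -1.0]]
force: [0.0, -0.1, -0.4]
opening: 0.227
grasp_force: 30.0
time_s: 12.05
position: [0.6047, 0.2266, 0.06]
tcp_rot: [[-0.141, 0.99, -0.005], [0.99, 0.141, -0.001], [-0.0, -0.005, -1.0]]
force: [-0.4, -0.3, -0.1]
opening: 0.227
grasp_force: 30.0
```

```bash
python3 -m jog '[{"tx":0,"ty":0,"tz":0,"roll":0,"jaw":0.4},{"tx":0,"ty":0,"tz":0,"roll":0,"jaw":0.4},{"tx":0,"ty":0,"tz":0,"roll":0,"jaw":0.4},{"tx":0,"ty":0,"tz":-3,"roll":0,"jaw":0.4},{"tx":0,"ty":0,"tz":-4,"roll":0,"jaw":0.4},{"tx":0,"ty":0,"tz":-4,"roll":-0.143,"jaw":1},{"tx":0,"ty":0,"tz":-4,"roll":-0.143,"jaw":1},{"tx":0,"ty":0,"tz":-4,"roll":-0.143,"jaw":1}]';python3 -m jog '[{"tx":0,"ty":0,"tz":0,"roll":-0.143,"jaw":1},{"tx":0,"ty":0,"tz":0,"roll":-0.143,"jaw":1},{"tx":0,"ty":0,"tz":0,"roll":-0.143,"jaw":1},{"tx":0,"ty":0,"tz":0,"roll":-0.143,"jaw":1},{"tx":0,"ty":0,"tz":0,"roll":-0.143,"jaw":1},{"tx":0,"ty":0,"tz":0,"roll":-0.143,"jaw":1},{"tx":0,"ty":0,"tz":0,"roll":-0.143,"jaw":1},{"tx":0,"ty":-4.5,"tz":0,"roll":0,"jaw":1}]';python3 -m jog '[{"tx":0,"ty":-4.5,"tz":0,"roll":0,"jaw":1},{"tx":0,"ty":-4.5,"tz":0,"roll":0,"jaw":1},{"tx":0,"ty":-4.5,"tz":0,"roll":0,"jaw":1},{"tx":0,"ty":-4.5,"tz":0,"roll":0,"jaw":1},{"tx":0,"ty":-4.5,"tz":0,"roll":0,"jaw":1},{"tx":0,"ty":-4.5,"tz":0,"roll":0,"jaw":1},{"tx":0,"ty":-4.5,"tz":0,"roll":0,"jaw":1},{"tx":0,"ty":0,"tz":0,"roll":0,"jaw":1}]'
python3 - <<'E'
from h import *
for cn in ("side","scene"):
  for t,z in (("roller",.015),("scraper",.008)): tool(cn,t,z)
plan(.620,-.157,.024,180)
E
```

```text
time_s: 12.85
position: [0.6072, 0.2272, 0.2571]
tcp_rot: [[-0.545, 0.839, 0.005], [0.839, 0.545, 0.001], [-0.002, 0.005, -1.0]]
force: [0.9, -0.3, -0.2]
opening: 0.591
grasp_force: 0.0
time_s: 13.65
position: [0.6074, 0.186, 0.2555]
tcp_rot: [[-1.0, -0.009, 0.007], [-0.009, 1.0, 0.003], [-0.007, 0.003, -1.0]]
force: [-0.2, -1.0, 0.4]
opening: 0.999
grasp_force: 0.0
time_s: 14.45
position: [0.6078, -0.1397, 0.2554]
tcp_rot: [[-1.0, 0.006, 0.007], [0.006, 1.0, -0.005], [-0.007, -0.005, -1.0]]
force: [0.1, 0.1, -0.2]
opening: 1.001
grasp_force: 0.0
roller side p 0.84 axis 70.6 ctr [808. 221.] size [155.  85.] centroid [808. 211.] bbox [113.1, 261.5, 61.0, 51.2]
roller side p 0.74 axis 5.9 ctr [ 637. -168.] size [146. 100.] centroid [ 644. -156.] bbox [208.9, 180.7, 50.3, 22.3]
roller side p 0.56 axis -83.2 ctr [ 697. -481.] size [ 47. 143.] centroid [ 696. -485.] bbox [221.5, 127.5, 15.3, 21.9]
   lm 0.8 [143. 228.] [ 697. -471.]
   lm 0.77 [285. 142.] [811. 202.]
   lm 0.73 [198. 232.] [ 643. -152.]
scraper side p 0.69 axis 6.0 ctr [ 451. -262.] size [123.  71.] centroid [ 461. -263.]
[... 198 characters left out ...]
p 0.74 axis -5.3 ctr [ 630. -157.] size [ 78. 147.] centroid [ 648. -161.] bbox [227.3, 229.7, 34.3, 33.4]
roller scene p 0.67 axis 69.5 ctr [ 692. -470.] size [139.  77.] centroid [ 687. -482.] bbox [158.4, 303.9, 43.6, 28.7]
   lm 0.6 [317. 182.] [ 690. -467.]
   lm 0.55 [211. 352.] [799. 218.]
scraper scene p 0.62 axis 9.9 ctr [ 449. -265.] size [124.  68.] centroid [ 463. -262.] bbox [171.1, 223.8, 33.8, 21.1]
scraper scene p 0.21 axis 88.1 ctr [ 480. -434.] size [199. 161.] centroid [ 482. -437.] bbox [109.6, 237.3, 79.8, 65.4]
   lm 0.84 [236. 183.] [ 456. -274.]
   lm 0.66 [141. 342.] [543. 476.]
shift cm [-1.35 -2.47 22.85] len 23.0 roll 0.001 psi -179.9 q1,q6 [ -22.6 -112.7] t 15.05
```

```bash
cat >> h.py <<'E'
def wood(c,z,x0,x1,y0,y1):
    "minAreaRect (mm, world) of brown wood on plane z within a world window"
    h=cv2.cvtColor(c["img"],cv2.COLOR_RGB2HSV);m=((h[...,0]>4)&(h[...,0]<22)&(h[...,1]>105)&(h[...,2]>40)).astype(np.uint8)
    o,_=ray(c,(0,0));ys,xs=np.nonzero(m);f=np.array([at(c,(y,x),z)[:2] for y,x in zip(ys,xs)])
    k=(f[:,0]>x0)&(f[:,0]<x1)&(f[:,1]>y0)&(f[:,1]<y1);f=f[k];rc=cv2.minAreaRect(np.float32(f)*1000);b=cv2.boxPoints(rc)
    e=max([b[1]-b[0],b[2]-b[1]],key=np.linalg.norm);print("wood n",k.sum(),"ctr",np.round(rc[0]),"size",np.round(rc[1]),"axis",round(float(np.degrees(np.arctan2(e[1],e[0])))%180,1))
E
python3 - <<'E'
from h import *
c=cap("wrist");save(c,"w4",k=1)
wood(c,.012,.5,.68,-.22,-.1)
for n in("side","scene"):
    c=cap(n);wood(c,.012,.5,.68,-.22,-.1);wood(c,.01,.36,.48,-.33,-.2)
E
```

```text
wood n 965 ctr [ 609. -154.] size [21. 92.] axis 176.1
wood n 277 ctr [ 608. -155.] size [45. 91.] axis 175.7
wood n 170 ctr [ 424. -264.] size [72. 44.] axis 6.0
wood n 99 ctr [ 600. -154.] size [16. 86.] axis 175.2
wood n 2 ctr [ 438. -253.] size [23.  0.] axis 10.2
```

View pics/w4.png

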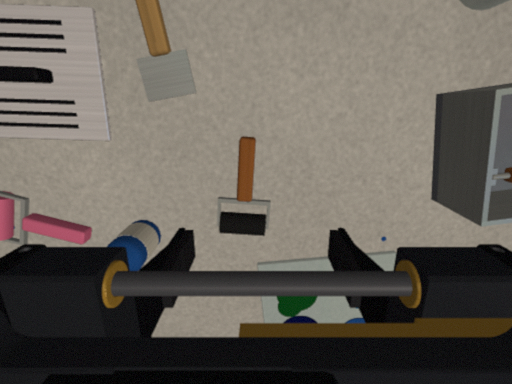

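Black roller confirmed at px (245,180), with the pink one at lower left. Its handle axis is -4°, origin about (642,-156). I'll grip at (625,-155).

```bash
python3 -m jog '[{"tx":-0.8,"ty":-1.2,"tz":4.5,"roll":0.07,"jaw":1},{"tx":-0.85,"ty":-1.1,"tz":4.5,"roll":0,"jaw":1},{"tx":0,"ty":0,"tz":4.5,"roll":0,"jaw":1},{"tx":0,"ty":0,"tz":4.5,"roll":0,"jaw":1},{"tx":0,"ty":0,"tz":3,"roll":0,"jaw":1},{"tx":0,"ty":0,"tz":1.3,"roll":0,"jaw":1},{"tx":0,"ty":0,"tz":0.5,"roll":0,"jaw":1},{"tx":0,"ty":0,"tz":0,"roll":0,"jaw":1}]'
python3 - <<'E'
from h import *
plan(.625,-.155,.024,176)
E
```

```text
time_s: 16.0
position: [0.6228, -0.1568, 0.025]
tcp_rot: [[-0.998, 0.07, 0.001], [0.07, 0.998, -0.0], [-0.001, -0.0, -1.0]]
force: [-0.5, 0.7, 0.5]
opening: 1.002
grasp_force: 0.0
shift cm [-0.21  0.2   0.1 ] len 0.3 roll 0.0 psi 176.0 q1,q6 [ -24.1 -110.1] t 16.0
```

```bash
python3 -m jog '[{"tx":-0.15,"ty":0.2,"tz":0.1,"roll":0,"jaw":0},{"tx":0,"ty":0,"tz":0,"roll":0,"jaw":0},{"tx":0,"ty":0,"tz":0,"roll":0,"jaw":0},{"tx":0,"ty":0,"tz":0,"roll":0,"jaw":0},{"tx":0,"ty":0,"tz":0,"roll":0,"jaw":0},{"tx":0,"ty":0,"tz":0,"roll":0,"jaw":0},{"tx":0,"ty":0,"tz":0,"roll":0,"jaw":0},{"tx":0,"ty":0,"tz":0,"roll":0,"jaw":0}]';python3 -m jog '[{"tx":0,"ty":0,"tz":0,"roll":0,"jaw":0},{"tx":0,"ty":0,"tz":0,"roll":0,"jaw":0},{"tx":0,"ty":0,"tz":0,"roll":0,"jaw":0}]'; python3 -m jog '[{"tx":0,"ty":0,"tz":-3,"roll":0,"jaw":0},{"tx":0,"ty":0,"tz":-4,"roll":0.1363,"jaw":0},{"tx":0,"ty":0,"tz":-4,"roll":0.1363,"jaw":0},{"tx":0,"ty":0,"tz":-4,"roll":0.1363,"jaw":0},{"tx":0,"ty":0,"tz":-4,"roll":0.1363,"jaw":0},{"tx":0,"ty":0,"tz":0,"roll":0.1363,"jaw":0},{"tx":0,"ty":0,"tz":0,"roll":0.1363,"jaw":0},{"tx":0,"ty":0,"tz":0,"roll":0.1363,"jaw":0}]';python3 -m jog '[{"tx":0,"ty":0,"tz":0,"roll":0.1363,"jaw":0},{"tx":0,"ty":0,"tz":0,"roll":0.1363,"jaw":0},{"tx":0,"ty":0,"tz":0,"roll":0.1363,"jaw":0},{"tx":0,"ty":0,"tz":0,"roll":0,"jaw":0}]'
python3 - <<'E'
from h import *
plan(.548,.224,.2,97.9)
E
```

```text
time_s: 16.8
position: [0.6238, -0.1547, 0.0235]
tcp_rot: [[-0.998, 0.07, -0.0], [0.07, 0.998, 0.0], [0.0, 0.0, -1.0]]
force: [-0.3, 0.6, -0.9]
opening: 0.359
grasp_force: 0.0
time_s: 17.1
position: [0.6237, -0.1547, 0.0234]
tcp_rot: [[-0.998, 0.07, -0.0], [0.07, 0.998, 0.0], [0.0, 0.0, -1.0]]
force: [-0.3, -0.2, 0.5]
opening: 0.251
grasp_force: 30.0
time_s: 17.9
position: [0.6236, -0.1545, 0.214]
tcp_rot: [[-0.515, 0.857, 0.0], [0.857, 0.515, -0.0], [-0.0, 0.0, -1.0]]
force: [-0.7, -0.8, -0.4]
opening: 0.252
grasp_force: 30.0
time_s: 18.3
position: [0.6235, -0.1545, 0.2132]
tcp_rot: [[-0.138, 0.99, -0.001], [0.99, 0.138, 0.0], [0.0, -0.001, -1.0]]
force: [-0.1, 0.2, -0.6]
opening: 0.251
grasp_force: 30.0
shift cm [38.53 -2.26  1.34] len 38.6 roll 0.0 psi 97.9 q1,q6 [-23.9 -31.8] t 18.3
```

```bash
python3 -m jog '[{"tx":4.8,"ty":-0.28,"tz":0,"roll":0,"jaw":0},{"tx":4.8,"ty":-0.28,"tz":0,"roll":0,"jaw":0},{"tx":4.8,"ty":-0.28,"tz":0,"roll":0,"jaw":0},{"tx":4.8,"ty":-0.28,"tz":0,"roll":0,"jaw":0},{"tx":4.8,"ty":-0.28,"tz":0,"roll":0,"jaw":0},{"tx":4.8,"ty":-0.28,"tz":0,"roll":0,"jaw":0},{"tx":4.8,"ty":-0.28,"tz":0,"roll":0,"jaw":0},{"tx":4.8,"ty":-0.28,"tz":0,"roll":0,"jaw":0}]'
python3 - <<'E'
from h import *
plan(.548,.224,.065,97.9);print(read_state()["opening"])
E
```

```text
time_s: 19.1
position: [0.548, 0.2244, 0.2136]
tcp_rot: [[-0.141, 0.99, -0.0], [0.99, 0.141, -0.0], [-0.0, -0.0, -1.0]]
force: [0.5, -0.8, -1.5]
opening: 0.25
grasp_force: 30.0
shift cm [-4.000e-02 -1.000e-02  1.486e+01] len 14.9 roll 0.003 psi 98.1 q1,q6 [11.5  3.4] t 19.1
0.24991852612896742
```

```bash
python3 -m jog '[{"tx":0,"ty":0,"tz":3.5,"roll":0,"jaw":0},{"tx":0,"ty":0,"tz":4,"roll":0,"jaw":0},{"tx":0,"ty":0,"tz":4,"roll":0,"jaw":0},{"tx":0,"ty":0,"tz":2.3,"roll":0,"jaw":0},{"tx":0,"ty":0,"tz":1,"roll":0,"jaw":0},{"tx":0,"ty":0,"tz":0,"roll":0,"jaw":0},{"tx":0,"ty":0,"tz":0,"roll":0,"jaw":0.45},{"tx":0,"ty":0,"tz":0,"roll":0,"jaw":0.45}]'; python3 -m jog '[{"tx":0,"ty":0,"tz":0,"roll":0,"jaw":0.45},{"tx":0,"ty":0,"tz":-3,"roll":0,"jaw":0.45},{"tx":0,"ty":0,"tz":-4,"roll":0,"jaw":0.45},{"tx":0,"ty":0,"tz":-4,"roll":-0.143,"jaw":1},{"tx":0,"ty":0,"tz":-4,"roll":-0.143,"jaw":1},{"tx":0,"ty":0,"tz":-4,"roll":-0.143,"jaw":1},{"tx":0,"ty":0,"tz":0,"roll":-0.143,"jaw":1},{"tx":0,"ty":0,"tz":0,"roll":-0.143,"jaw":1}]';python3 -m jog '[{"tx":0,"ty":0,"tz":0,"roll":-0.143,"jaw":1},{"tx":0,"ty":0,"tz":0,"roll":-0.143,"jaw":1},{"tx":0,"ty":0,"tz":0,"roll":-0.143,"jaw":1},{"tx":0,"ty":0,"tz":0,"roll":-0.143,"jaw":1},{"tx":0,"ty":0,"tz":0,"roll":-0.143,"jaw":1},{"tx":0,"ty":0,"tz":0,"roll":-0.143,"jaw":1},{"tx":0,"ty":0,"tz":0,"roll":0,"jaw":1}]'
python3 - <<'E'
from h import *
for n in("side","scene"):
  c=cap(n);wood(c,.01,.36,.48,-.33,-.2);tool(n,"scraper",.01,c=c)
plan(.47,-.2,.25)
E
```

```text
time_s: 19.9
position: [0.5502, 0.2228, 0.0673]
tcp_rot: [[-0.138, 0.99, 0.004], [0.99, 0.138, 0.001], [0.0, 0.004, -1.0]]
force: [0.1, 0.0, -0.5]
opening: 0.357
grasp_force: 0.0
time_s: 20.7
position: [0.5497, 0.2228, 0.259]
tcp_rot: [[-0.757, 0.653, 0.006], [0.653, 0.757, 0.001], [-0.004, 0.005, -1.0]]
force: [0.3, -1.4, -1.0]
opening: 0.822
grasp_force: 0.0
time_s: 21.4
position: [0.5488, 0.2225, 0.2566]
tcp_rot: [[-0.99, -0.14, 0.002], [-0.14, 0.99, 0.0], [-0.002, 0.0, -1.0]]
force: [-0.5, 0.3, 0.1]
opening: 1.0
grasp_force: 0.0
wood n 169 ctr [ 424. -264.] size [72. 44.] axis 6.0
scraper side p 0.84 axis 6.0 ctr [ 450. -254.] size [122.  59.] centroid [ 458. -257.] bbox [277.3, 174.1, 40.3, 12.1]
scraper side p 0.69 axis 78.2 ctr [588. 300.] size [134. 134.] centroid [587. 306.] bbox [202.8, 300.5, 57.8, 54.4]
   lm 0.65 [314. 279.] [487. 254.]
   lm 0.58 [179. 294.] [ 458. -267.]
wood n 3 ctr [ 418. -257.] size [63.  0.] axis 11.4
scraper scene p 0.73 axis 8.9 ctr [ 446. -265.] size [128.  65.] centroid [ 460. -263.] bbox [171.0, 223.7, 31.5, 22.2]
   lm 0.85 [236. 184.] [ 459. -272.]
shift cm [ 13.66 -40.76   0.57] len 43.0 roll 0 psi -172.0 q1,q6 [ 11.3 -86.7] t 21.7
```

```bash
python3 -m jog '[{"tx":1.2,"ty":-4.2,"tz":0,"roll":0,"jaw":1},{"tx":1.2,"ty":-4.2,"tz":0,"roll":0,"jaw":1},{"tx":1.2,"ty":-4.2,"tz":0,"roll":0,"jaw":1},{"tx":1.2,"ty":-4.2,"tz":0,"roll":0,"jaw":1},{"tx":1.2,"ty":-4.2,"tz":0,"roll":0,"jaw":1},{"tx":1.2,"ty":-4.2,"tz":0,"roll":0,"jaw":1},{"tx":1.2,"ty":-4.2,"tz":0,"roll":0,"jaw":1},{"tx":1.2,"ty":-4.2,"tz":0,"roll":0,"jaw":1}]';python3 -m jog '[{"tx":0.9,"ty":-4.2,"tz":0,"roll":0,"jaw":1},{"tx":0.9,"ty":-3.0,"tz":0,"roll":0,"jaw":1},{"tx":0,"ty":0,"tz":0,"roll":0,"jaw":1},{"tx":0,"ty":0,"tz":0,"roll":0,"jaw":1},{"tx":0,"ty":0,"tz":0,"roll":0,"jaw":1}]'
python3 - <<'E'
from h import *
c=cap("wrist");save(c,"w5",k=1)
tool("wrist","scraper",.01,c=c);tool("wrist","lid",.018,c=c)
wood(c,.015,.34,.5,-.33,-.2)
E
```

```text
time_s: 22.5
position: [0.5003, -0.1253, 0.2558]
tcp_rot: [[-0.99, -0.139, 0.001], [-0.139, 0.99, -0.0], [-0.001, -0.0, -1.0]]
force: [0.9, 0.6, -0.5]
opening: 0.996
grasp_force: 0.0
time_s: 23.0
position: [0.4927, -0.1962, 0.2554]
tcp_rot: [[-0.99, -0.14, -0.001], [-0.14, 0.99, 0.001], [0.0, 0.001, -1.0]]
force: [-0.2, 0.2, 0.0]
opening: 0.997
grasp_force: 0.0
scraper wrist p 0.92 axis 11.0 ctr [ 452. -258.] size [126.  67.] centroid [ 462. -257.] bbox [196.4, 85.4, 52.8, 91.2]
   lm 0.91 [132. 220.] [ 452. -259.]
lid wrist p 0.77 axis 88.2 ctr [ 486. -429.] size [200. 158.] centroid [ 482. -430.] bbox [8.0, 66.7, 160.3, 139.1]
   lm 0.95 [139.  95.] [ 487. -433.]
   lm 0.66 [246. 503.] [567. 207.]
wood n 1027 ctr [ 426. -263.] size [73. 24.] axis 10.2
```

View pics/w5.png

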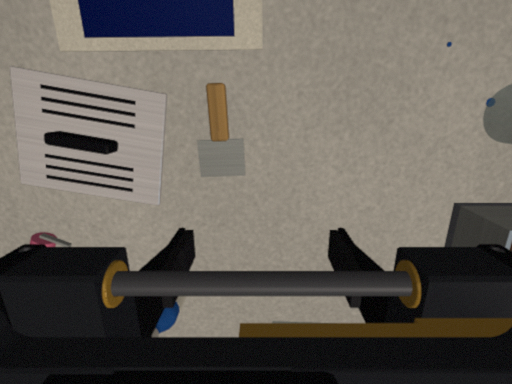

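Scraper at px (220,130), handle upward. Its origin is (451,-259), axis 10°. The lid is on the left with its black bar at px (80,142).

```bash
python3 -m jog '[{"tx":3.0,"ty":-2.8,"tz":0,"roll":-0.04,"jaw":1},{"tx":3.1,"ty":-2.7,"tz":0,"roll":0,"jaw":1},{"tx":0,"ty":0,"tz":4.5,"roll":0,"jaw":1},{"tx":0,"ty":0,"tz":4.5,"roll":0,"jaw":1},{"tx":0,"ty":0,"tz":4.5,"roll":0,"jaw":1},{"tx":0,"ty":0,"tz":4.5,"roll":0,"jaw":1},{"tx":0,"ty":0,"tz":3.3,"roll":0,"jaw":1},{"tx":0,"ty":0,"tz":1.5,"roll":0,"jaw":1}]'; python3 -m jog '[{"tx":0,"ty":0,"tz":0.3,"roll":0,"jaw":1},{"tx":0,"ty":0,"tz":0,"roll":0,"jaw":1}]'
python3 - <<'E'
from h import *
plan(.440,-.2605,.022,190.3)
E
```

```text
time_s: 24.05
position: [0.4405, -0.2598, 0.0246]
tcp_rot: [[-0.984, -0.18, -0.004], [-0.18, 0.984, 0.003], [0.003, 0.004, -1.0]]
force: [-0.4, 0.1, 1.4]
opening: 1.002
grasp_force: 0.0
time_s: 24.25
position: [0.4417, -0.2611, 0.0244]
tcp_rot: [[-0.984, -0.18, -0.0], [-0.18, 0.984, 0.0], [0.0, 0.0, -1.0]]
force: [0.7, 0.4, 1.6]
opening: 0.999
grasp_force: 0.0
shift cm [0.16 0.09 0.24] len 0.3 roll 0.001 psi -169.6 q1,q6 [ -43.1 -143.4] t 24.25
```

```bash
python3 -m jog '[{"tx":0.1,"ty":0,"tz":0.1,"roll":0,"jaw":0},{"tx":0,"ty":0,"tz":0,"roll":0,"jaw":0},{"tx":0,"ty":0,"tz":0,"roll":0,"jaw":0},{"tx":0,"ty":0,"tz":0,"roll":0,"jaw":0},{"tx":0,"ty":0,"tz":0,"roll":0,"jaw":0},{"tx":0,"ty":0,"tz":0,"roll":0,"jaw":0},{"tx":0,"ty":0,"tz":0,"roll":0,"jaw":0},{"tx":0,"ty":0,"tz":0,"roll":0,"jaw":0}]';python3 -m jog '[{"tx":0,"ty":0,"tz":0,"roll":0,"jaw":0},{"tx":0,"ty":0,"tz":0,"roll":0,"jaw":0},{"tx":0,"ty":0,"tz":0,"roll":0,"jaw":0}]'; python3 -m jog '[{"tx":0,"ty":0,"tz":-3,"roll":0,"jaw":0},{"tx":0,"ty":0,"tz":-4,"roll":0.1344,"jaw":0},{"tx":0,"ty":0,"tz":-4,"roll":0.1344,"jaw":0},{"tx":0,"ty":0,"tz":-4,"roll":0.1344,"jaw":0},{"tx":0,"ty":0,"tz":-4,"roll":0.1344,"jaw":0},{"tx":0,"ty":0,"tz":0,"roll":0.1344,"jaw":0},{"tx":0,"ty":0,"tz":0,"roll":0.1344,"jaw":0},{"tx":0,"ty":0,"tz":0,"roll":0.1344,"jaw":0}]';python3 -m jog '[{"tx":0,"ty":0,"tz":0,"roll":0.1344,"jaw":0},{"tx":0,"ty":0,"tz":0,"roll":0.1344,"jaw":0},{"tx":0,"ty":0,"tz":0,"roll":0.1344,"jaw":0},{"tx":0,"ty":0,"tz":0,"roll":0.1344,"jaw":0},{"tx":0,"ty":0,"tz":0,"roll":0.1344,"jaw":0},{"tx":0,"ty":0,"tz":0,"roll":0,"jaw":0}]'
python3 - <<'E'
from h import *
plan(.5747,.2185,.21,97.9)
E
```

```text
time_s: 25.05
position: [0.4405, -0.2616, 0.0235]
tcp_rot: [[-0.984, -0.179, -0.0], [-0.179, 0.984, 0.0], [0.0, 0.0, -1.0]]
force: [-0.1, 0.5, 0.2]
opening: 0.357
grasp_force: 0.0
time_s: 25.35
position: [0.4405, -0.2615, 0.0235]
tcp_rot: [[-0.984, -0.179, -0.0], [-0.179, 0.984, 0.0], [0.0, 0.0, -1.0]]
force: [-0.3, 0.1, -0.0]
opening: 0.274
grasp_force: 30.0
time_s: 26.15
position: [0.4403, -0.2614, 0.214]
tcp_rot: [[-0.721, 0.693, 0.0], [0.693, 0.721, -0.0], [-0.001, -0.0, -1.0]]
force: [-1.0, -0.9, -0.6]
opening: 0.276
grasp_force: 30.0
time_s: 26.75
position: [0.4402, -0.2613, 0.2134]
tcp_rot: [[-0.138, 0.99, -0.0], [0.99, 0.138, 0.0], [0.001, -0.0, -1.0]]
force: [0.2, -0.5, 0.3]
opening: 0.275
grasp_force: 30.0
shift cm [45.66 19.94  0.35] len 49.8 roll 0.001 psi 97.9 q1,q6 [-43.2 -51.1] t 26.75
```

```bash
python3 -m jog '[{"tx":4.15,"ty":1.81,"tz":0,"roll":0,"jaw":0},{"tx":4.15,"ty":1.81,"tz":0,"roll":0,"jaw":0},{"tx":4.15,"ty":1.81,"tz":0,"roll":0,"jaw":0},{"tx":4.15,"ty":1.81,"tz":0,"roll":0,"jaw":0},{"tx":4.15,"ty":1.81,"tz":0,"roll":0,"jaw":0},{"tx":4.15,"ty":1.81,"tz":0,"roll":0,"jaw":0},{"tx":4.15,"ty":1.81,"tz":0,"roll":0,"jaw":0},{"tx":4.15,"ty":1.81,"tz":0,"roll":0,"jaw":0}]'; python3 -m jog '[{"tx":4.15,"ty":1.81,"tz":0,"roll":0,"jaw":0},{"tx":4.15,"ty":1.81,"tz":0,"roll":0,"jaw":0},{"tx":4.15,"ty":1.81,"tz":0,"roll":0,"jaw":0},{"tx":0,"ty":0,"tz":0,"roll":0,"jaw":0},{"tx":0,"ty":0,"tz":0,"roll":0,"jaw":0}]'
python3 - <<'E'
from h import *
plan(.5747,.2185,.078,97.9)
E
```

```text
time_s: 27.55
position: [0.5382, 0.0891, 0.2135]
tcp_rot: [[-0.141, 0.99, -0.0], [0.99, 0.141, -0.0], [-0.0, -0.0, -1.0]]
force: [0.8, 0.6, -0.7]
opening: 0.27
grasp_force: 30.0
time_s: 28.05
position: [0.5742, 0.2189, 0.213]
tcp_rot: [[-0.142, 0.99, -0.001], [0.99, 0.142, -0.001], [-0.001, -0.001, -1.0]]
force: [-0.1, -0.1, -0.2]
opening: 0.273
grasp_force: 30.0
shift cm [-0.04  0.06 13.5 ] len 13.5 roll 0.005 psi 98.2 q1,q6 [10.5  2.3] t 28.05
```

```bash
python3 -m jog '[{"tx":0,"ty":0,"tz":4,"roll":0,"jaw":0},{"tx":0,"ty":0,"tz":4,"roll":0,"jaw":0},{"tx":0,"ty":0,"tz":3.5,"roll":0,"jaw":0},{"tx":0,"ty":0,"tz":2,"roll":0,"jaw":0},{"tx":0,"ty":0,"tz":0,"roll":0,"jaw":0},{"tx":0,"ty":0,"tz":0,"roll":0,"jaw":0.5},{"tx":0,"ty":0,"tz":0,"roll":0,"jaw":0.5},{"tx":0,"ty":0,"tz":0,"roll":0,"jaw":0.5}]'; python3 -m jog '[{"tx":0,"ty":0,"tz":-3,"roll":0,"jaw":0.5},{"tx":0,"ty":0,"tz":-4.5,"roll":0,"jaw":0.5},{"tx":0,"ty":0,"tz":-4.5,"roll":0,"jaw":1},{"tx":-2,"ty":0,"tz":-4.5,"roll":0,"jaw":1},{"tx":-4,"ty":0,"tz":0,"roll":0,"jaw":1},{"tx":-4,"ty":0,"tz":0,"roll":0,"jaw":1},{"tx":-4,"ty":0,"tz":0,"roll":0,"jaw":1},{"tx":-2,"ty":0,"tz":0,"roll":0,"jaw":1}]'; python3 -m jog '[{"tx":0,"ty":0,"tz":0,"roll":0,"jaw":1},{"tx":0,"ty":0,"tz":0,"roll":0,"jaw":1},{"tx":0,"ty":0,"tz":0,"roll":0,"jaw":1}]'
python3 - <<'E'
from h import *
c=cap("wrist");save(c,"w6",k=1.5)
for t in("palette_knife","roller","scraper"):tool("wrist",t,.03,c=c)
E
```

```text
time_s: 28.85
position: [0.576, 0.2179, 0.0805]
tcp_rot: [[-0.138, 0.99, 0.003], [0.99, 0.138, 0.001], [0.0, 0.003, -1.0]]
force: [-0.1, -0.3, 0.6]
opening: 0.447
grasp_force: 0.0
time_s: 29.65
position: [0.5976, 0.0565, 0.2454]
tcp_rot: [[-0.136, 0.991, 0.003], [0.991, 0.136, -0.001], [-0.002, 0.003, -1.0]]
force: [-0.6, 1.1, -0.2]
opening: 0.941
grasp_force: 0.0
time_s: 29.95
position: [0.5966, 0.0606, 0.2441]
tcp_rot: [[-0.139, 0.99, 0.001], [0.99, 0.139, 0.0], [0.0, 0.001, -1.0]]
force: [-0.8, 0.1, 0.2]
opening: 0.993
grasp_force: 0.0
palette_knife wrist p 0.85 axis -84.7 ctr [614. 200.] size [ 26. 122.] centroid [614. 207.] bbox [277.7, 1.9, 28.2, 114.4]
   lm 0.73 [ 48. 291.] [613. 219.]
roller wrist p 0.63 axis 65.1 ctr [805. 218.] size [141.  80.] centroid [800. 207.] bbox [392.3, 10.1, 114.6, 125.4]
roller wrist p 0.61 axis -70.9 ctr [544. 192.] size [ 67. 115.] centroid [545. 196.] bbox [206.7, 1.1, 60.9, 104.4]
   lm 0.89 [ 78. 443.] [813. 211.]
   lm 0.77 [ 47. 240.] [551. 211.]
scraper wrist p 0.85 axis -82.0 ctr [576. 203.] size [ 70. 104.] centroid [578. 194.] bbox [230.7, 0.5, 62.8, 101.0]
   lm 0.73 [ 48. 259.] [573. 214.]
```

View pics/w6.png

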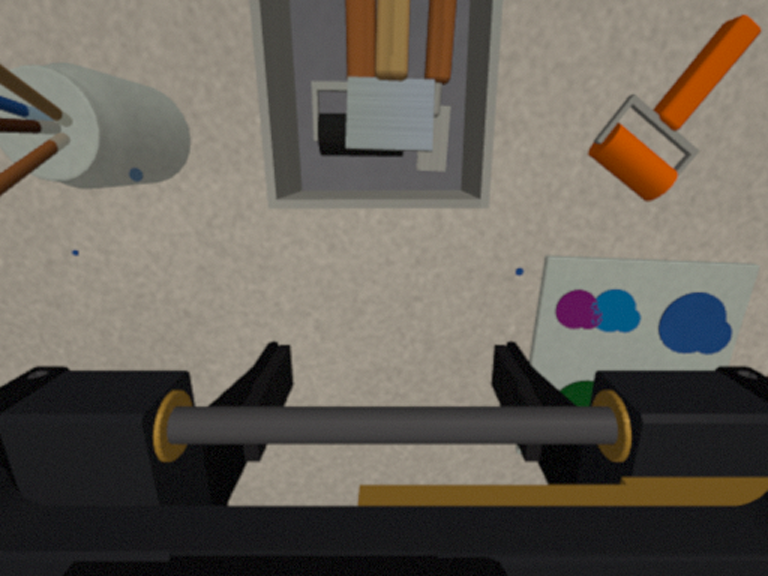

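All three tools are in the tank: roller at left, scraper over it, knife at right. Next I'll check the dryer pose against this view, then move to look at the lid.

```bash
python3 - <<'E'
from h import *
c=cap("wrist")
a,b=[at(c,(y/1.5,x/1.5),.1)[:2] for x,y in((271,208),(491,208))]
print(a,b,np.linalg.norm(b-a),np.degrees(np.arctan2(*(b-a)[::-1])))
t=np.radians(7.93);R=np.array([[np.cos(t),-np.sin(t)],[np.sin(t),np.cos(t)]]);o=np.array([.5682,.2074])
print("pred",o+R@[-.075,-.095],o+R@[.075,-.095])
E
python3 -m jog '[{"tx":-4.4,"ty":-1.44,"tz":0,"roll":0,"jaw":1},{"tx":-4.4,"ty":-1.44,"tz":0,"roll":0,"jaw":1},{"tx":-4.4,"ty":-1.44,"tz":0,"roll":0,"jaw":1},{"tx":-4.4,"ty":-1.44,"tz":0,"roll":0,"jaw":1},{"tx":-4.4,"ty":-1.44,"tz":0,"roll":0,"jaw":1},{"tx":-4.4,"ty":-1.44,"tz":0,"roll":0,"jaw":1},{"tx":-4.4,"ty":-1.44,"tz":0,"roll":0,"jaw":1},{"tx":-4.4,"ty":-1.44,"tz":0,"roll":0,"jaw":1}]';python3 -m jog '[{"tx":-4.4,"ty":-1.44,"tz":0,"roll":0,"jaw":1},{"tx":-4.4,"ty":-1.44,"tz":0,"roll":0,"jaw":1},{"tx":-4.4,"ty":-1.44,"tz":0,"roll":0,"jaw":1},{"tx":-4.4,"ty":-1.44,"tz":0,"roll":0,"jaw":1},{"tx":-4.4,"ty":-1.44,"tz":0,"roll":0,"jaw":1},{"tx":0,"ty":0,"tz":0,"roll":0.14,"jaw":1},{"tx":0,"ty":0,"tz":0,"roll":0,"jaw":1},{"tx":0,"ty":0,"tz":0,"roll":0,"jaw":1}]'
python3 - <<'E'
from h import *
c=cap("wrist");save(c,"w7",k=1.5);tool("wrist","lid",.018,c=c)
E
```

```text
[0.50933129 0.10197674] [0.65710738 0.12277094] 0.14923193933520634 8.00974223590312
pred [0.5070237  0.10296121] [0.6555893  0.12365569]
time_s: 31.15
position: [0.5307, -0.3067, 0.2436]
tcp_rot: [[-0.138, 0.99, 0.0], [0.99, 0.138, 0.0], [0.0, 0.0, -1.0]]
force: [1.7, 1.2, -0.9]
opening: 0.997
grasp_force: 0.0
time_s: 31.95
position: [0.4902, -0.532, 0.2431]
tcp_rot: [[-0.001, 1.0, -0.001], [1.0, 0.001, 0.001], [0.001, -0.001, -1.0]]
force: [-0.4, 0.4, 0.4]
opening: 1.001
grasp_force: 0.0
lid wrist p 0.87 axis 88.3 ctr [ 487. -432.] size [195. 156.] centroid [ 487. -424.] bbox [193.1, 0.8, 136.3, 172.0]
   lm 0.78 [ 95. 257.] [ 486. -433.]
```

View pics/w7.png

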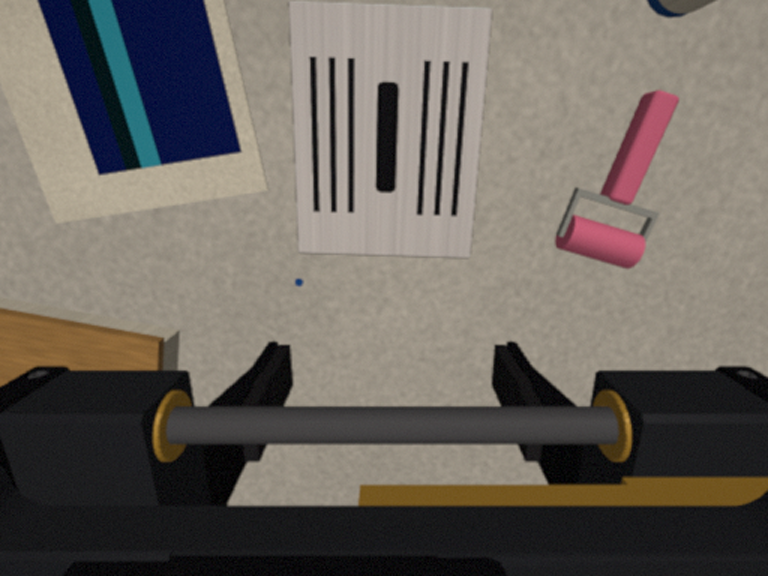

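The lid lies square (plate corners (291,2), (490,9), (470,257), (299,252) px), bar centre (387,137). The rectangle measures 195×156 mm as it should, centre (487,-432), yaw -1.7°. I'll grip the bar.

```bash
python3 -m jog '[{"tx":3.5,"ty":-0.15,"tz":0,"roll":0.03,"jaw":1},{"tx":3.5,"ty":-0.15,"tz":0,"roll":0,"jaw":1},{"tx":3.0,"ty":0,"tz":0,"roll":0,"jaw":1},{"tx":0,"ty":0,"tz":4.5,"roll":0,"jaw":1},{"tx":0,"ty":0,"tz":4.5,"roll":0,"jaw":1},{"tx":0,"ty":0,"tz":4.5,"roll":0,"jaw":1},{"tx":0,"ty":0,"tz":3,"roll":0,"jaw":1},{"tx":0,"ty":0,"tz":2,"roll":0,"jaw":1}]'; python3 -m jog '[{"tx":0,"ty":0,"tz":0.8,"roll":0,"jaw":1},{"tx":0,"ty":0,"tz":0,"roll":0,"jaw":1},{"tx":0,"ty":0,"tz":0,"roll":0,"jaw":1}]'
python3 - <<'E'
from h import *
plan(.487,-.432,.040,88.3)
E
```

```text
time_s: 32.9
position: [0.4889, -0.4305, 0.0561]
tcp_rot: [[0.029, 1.0, -0.002], [1.0, -0.029, 0.003], [0.003, -0.003, -1.0]]
force: [-0.7, -0.3, -0.2]
opening: 1.002
grasp_force: 0.0
time_s: 33.2
position: [0.4902, -0.4332, 0.0518]
tcp_rot: [[0.031, 1.0, 0.001], [1.0, -0.031, -0.002], [-0.002, 0.001, -1.0]]
force: [-1.0, 0.4, 0.9]
opening: 1.002
grasp_force: 0.0
shift cm [ 0.11 -0.33  1.18] len 1.2 roll -0.001 psi 88.2 q1,q6 [-51.2 -49.5] t 33.2
```

```bash
python3 -m jog '[{"tx":0.1,"ty":-0.3,"tz":0.6,"roll":0,"jaw":1},{"tx":0,"ty":0,"tz":0.5,"roll":0,"jaw":1},{"tx":0,"ty":0,"tz":0,"roll":0,"jaw":0},{"tx":0,"ty":0,"tz":0,"roll":0,"jaw":0},{"tx":0,"ty":0,"tz":0,"roll":0,"jaw":0},{"tx":0,"ty":0,"tz":0,"roll":0,"jaw":0},{"tx":0,"ty":0,"tz":0,"roll":0,"jaw":0},{"tx":0,"ty":0,"tz":0,"roll":0,"jaw":0}]'; python3 -m jog '[{"tx":0,"ty":0,"tz":0,"roll":0,"jaw":0},{"tx":0,"ty":0,"tz":0,"roll":0,"jaw":0},{"tx":0,"ty":0,"tz":0,"roll":0,"jaw":0},{"tx":0,"ty":0,"tz":0,"roll":0,"jaw":0},{"tx":0,"ty":0,"tz":0,"roll":0,"jaw":0},{"tx":0,"ty":0,"tz":0,"roll":0,"jaw":0}]'
```

```text
time_s: 34.0
position: [0.4864, -0.4317, 0.0396]
tcp_rot: [[0.032, 0.999, 0.0], [0.999, -0.032, -0.0], [-0.0, 0.0, -1.0]]
force: [0.2, 0.9, 0.3]
opening: 0.544
grasp_force: 0.0
time_s: 34.6
position: [0.4862, -0.4316, 0.0396]
tcp_rot: [[0.032, 0.999, -0.0], [0.999, -0.032, 0.0], [0.0, -0.0, -1.0]]
force: [-1.2, -0.3, -0.2]
opening: 0.182
grasp_force: 30.0
```

```bash
python3 -m jog '[{"tx":0,"ty":0,"tz":-1,"roll":0,"jaw":0},{"tx":0,"ty":0,"tz":-2,"roll":0,"jaw":0},{"tx":0,"ty":0,"tz":-3,"roll":0,"jaw":0},{"tx":0,"ty":0,"tz":-4,"roll":-0.06,"jaw":0},{"tx":0,"ty":0,"tz":-4,"roll":-0.06,"jaw":0},{"tx":0,"ty":0,"tz":-4,"roll":-0.05,"jaw":0},{"tx":0,"ty":0,"tz":-2,"roll":0,"jaw":0},{"tx":0,"ty":0,"tz":0,"roll":0,"jaw":0}]'
python3 - <<'E'
from h import *
plan(.569,.207,.24,97.95)
c=cap("side");r=trace("side","lid");print([(q["p"],q["bbox"]) for q in r[:2]])
E
```

```text
time_s: 35.4
position: [0.4878, -0.4331, 0.244]
tcp_rot: [[-0.138, 0.99, 0.005], [0.99, 0.138, -0.007], [-0.007, 0.005, -1.0]]
force: [-0.6, -0.8, -2.3]
opening: 0.182
grasp_force: 30.0
shift cm [6.228e+01 1.686e+01 2.000e-02] len 64.5 roll -0.001 psi 97.9 q1,q6 [-51.4 -59.3] t 35.4
[(0.96, [267.0, 80.0, 52.7, 33.7])]
```

```bash
python3 -m jog '[{"tx":3.88,"ty":1.06,"tz":0,"roll":0,"jaw":0},{"tx":3.88,"ty":1.06,"tz":0,"roll":0,"jaw":0},{"tx":3.88,"ty":1.06,"tz":0,"roll":0,"jaw":0},{"tx":3.88,"ty":1.06,"tz":0,"roll":0,"jaw":0},{"tx":3.88,"ty":1.06,"tz":0,"roll":0,"jaw":0},{"tx":3.88,"ty":1.06,"tz":0,"roll":0,"jaw":0},{"tx":3.88,"ty":1.06,"tz":0,"roll":0,"jaw":0},{"tx":3.88,"ty":1.06,"tz":0,"roll":0,"jaw":0}]';python3 -m jog '[{"tx":3.88,"ty":1.06,"tz":0,"roll":0,"jaw":0},{"tx":3.88,"ty":1.06,"tz":0,"roll":0,"jaw":0},{"tx":3.88,"ty":1.06,"tz":0,"roll":0,"jaw":0},{"tx":3.88,"ty":1.06,"tz":0,"roll":0,"jaw":0},{"tx":3.88,"ty":1.06,"tz":0,"roll":0,"jaw":0},{"tx":3.88,"ty":1.06,"tz":0,"roll":0,"jaw":0},{"tx":3.0,"ty":0.8,"tz":0,"roll":0,"jaw":0},{"tx":4.7,"ty":1.2,"tz":0,"roll":0,"jaw":0}]';python3 -m jog '[{"tx":0,"ty":0,"tz":0,"roll":0,"jaw":0},{"tx":0,"ty":0,"tz":0,"roll":0,"jaw":0},{"tx":0,"ty":0,"tz":0,"roll":0,"jaw":0},{"tx":0,"ty":0,"tz":0,"roll":0,"jaw":0}]'
python3 - <<'E'
from h import *
plan(.569,.207,.135,97.95)
c=cap("side");im1=c["img"];c2=cap("scene")
b=np.hstack([im1[150:370,120:420],c2["img"][60:280,200:500]]);c["img"]=b;save(c,"p1",k=1.3)
E
```

```text
time_s: 36.3
position: [0.526, -0.1103, 0.237]
tcp_rot: [[-0.137, 0.991, -0.005], [0.991, 0.137, 0.002], [0.003, -0.005, -1.0]]
force: [1.1, 1.1, -3.3]
opening: 0.182
grasp_force: 30.0
time_s: 37.1
position: [0.5661, 0.2057, 0.2366]
tcp_rot: [[-0.136, 0.991, -0.006], [0.991, 0.136, -0.002], [-0.001, -0.006, -1.0]]
force: [0.0, 0.2, -2.7]
opening: 0.181
grasp_force: 30.0
time_s: 37.5
position: [0.5672, 0.2044, 0.2386]
tcp_rot: [[-0.136, 0.991, -0.002], [0.991, 0.136, -0.001], [-0.0, -0.002, -1.0]]
force: [0.4, -0.3, -2.4]
opening: 0.18
grasp_force: 30.0
shift cm [ 0.24  0.23 10.36] len 10.4 roll -0.002 psi 97.8 q1,q6 [9.2 1.4] t 37.5
```

View pics/p1.png

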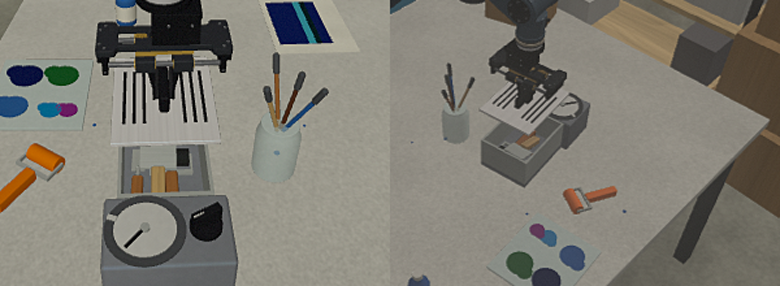

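Left: side view with the lid level above the tank and the tools inside. Right: scene view, same. The jar is untouched. I'll lower it in steps, watching the force.

```bash
python3 -m jog '[{"tx":0.24,"ty":0.23,"tz":2,"roll":0,"jaw":0},{"tx":0,"ty":0,"tz":3,"roll":0,"jaw":0},{"tx":0,"ty":0,"tz":2.5,"roll":0,"jaw":0},{"tx":0,"ty":0,"tz":1.2,"roll":0,"jaw":0},{"tx":0,"ty":0,"tz":0,"roll":0,"jaw":0},{"tx":0,"ty":0,"tz":0,"roll":0,"jaw":0},{"tx":0,"ty":0,"tz":0,"roll":0,"jaw":0}]';  python3 - <<'E'
from h import *
plan(.569,.207,.1296,97.95)
c=cap("wrist");tool("wrist","lid",.123,c=c)
for t,z in (("knob_grip",.126),("dial_centre",.1),("pointer_tip",.1),("mark",.1)):
  print(t,[(round(q["p"],2),at(c,q["point"],z)[:2].round(4)) for q in landmark_of("wrist",t)[:2]])
save(c,"w8",k=1.5)
E
```

```text
time_s: 38.3
position: [0.571, 0.2086, 0.1541]
tcp_rot: [[-0.137, 0.99, 0.003], [0.991, 0.137, 0.001], [0.0, 0.003, -1.0]]
force: [0.1, -0.2, -3.1]
opening: 0.181
grasp_force: 30.0
shift cm [-0.13 -0.22  2.45] len 2.5 roll -0.001 psi 97.9 q1,q6 [9.5 1.6] t 38.3
lid wrist p 0.88 axis -82.1 ctr [571. 221.] size [164. 173.] centroid [566. 254.] bbox [123.6, 81.5, 280.2, 241.5]
lid wrist p 0.58 axis 8.1 ctr [552. 323.] size [164.  46.] centroid [551. 327.] bbox [100.1, 0.0, 304.0, 94.6]
   lm 0.86 [229. 257.] [575. 157.]
knob_grip []
dial_centre []
pointer_tip []
mark [(0.79, array([0.624 , 0.3566]))]
```

View pics/w8.png

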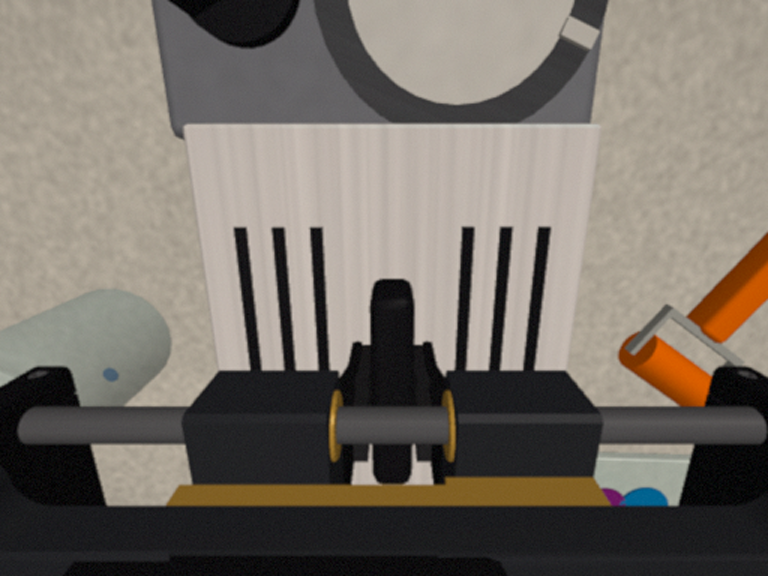

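Run:
```python
from h import *
c=cap("wrist");z=c["_s"]["position"][2]-.0216;p=c["_s"]["position"];print(p)
t=np.radians(7.95);R=np.array([[np.cos(t),-np.sin(t)],[np.sin(t),np.cos(t)]]);o=np.array([.569,.207])
L=lambda x,y,z:(R.T@(at(c,(y/1.5,x/1.5),z)[:2]-o)*1000).round(1)
print("plate corners",L(186,126,z),L(600,126,z),"expect about TCP",(R.T@(p[:2]-o)*1000).round(1),"+(-78,98),(78,98)")
print("console corner",L(172,137,.1),"expect (-95,95)")
plan(.569,.207,.1296,97.95)
```

```text
[0.56982319 0.20859    0.15298362]
plate corners [-73.5  98.3] [78.9 98.3] expect about TCP [1.  1.5] +(-78,98),(78,98)
console corner [-94.8  95.9] expect (-95,95)
shift cm [-0.15 -0.1   2.32] len 2.3 roll -0.0 psi 97.9 q1,q6 [9.6 1.6] t 38.7
```

```bash
python3 -m jog '[{"tx":-0.05,"ty":-0.2,"tz":0.4,"roll":0,"jaw":0},{"tx":0,"ty":0,"tz":0.5,"roll":0,"jaw":0},{"tx":0,"ty":0,"tz":0.4,"roll":0,"jaw":0},{"tx":0,"ty":0,"tz":0.3,"roll":0,"jaw":0},{"tx":0,"ty":0,"tz":0.3,"roll":0,"jaw":0},{"tx":0,"ty":0,"tz":0,"roll":0,"jaw":0},{"tx":0,"ty":0,"tz":0,"roll":0,"jaw":0}]';python3 -m jog '[{"tx":0,"ty":0,"tz":0.2,"roll":0,"jaw":0},{"tx":0,"ty":0,"tz":0,"roll":0,"jaw":0},{"tx":0,"ty":0,"tz":0,"roll":0,"jaw":0}]'
python3 - <<'E'
from h import *
plan(.569,.207,.1296,97.95)
E
```

```text
time_s: 39.4
position: [0.5678, 0.2077, 0.1334]
tcp_rot: [[-0.138, 0.99, -0.0], [0.99, 0.138, -0.0], [0.0, -0.0, -1.0]]
force: [0.2, 1.1, -2.2]
opening: 0.183
grasp_force: 30.0
time_s: 39.7
position: [0.5678, 0.2077, 0.1316]
tcp_rot: [[-0.138, 0.99, 0.0], [0.99, 0.138, -0.0], [-0.0, 0.0, -1.0]]
force: [0.2, 0.6, -3.6]
opening: 0.18
grasp_force: 30.0
shift cm [-0.09  0.11  0.2 ] len 0.2 roll -0.001 psi 97.9 q1,q6 [9.5 1.6] t 39.7
```

```bash
python3 -m jog '[{"tx":0,"ty":0,"tz":0.2,"roll":0,"jaw":0},{"tx":0,"ty":0,"tz":0,"roll":0,"jaw":0},{"tx":0,"ty":0,"tz":0,"roll":0,"jaw":0.1},{"tx":0,"ty":0,"tz":0,"roll":0,"jaw":0.5},{"tx":0,"ty":0,"tz":0,"roll":0,"jaw":0.5},{"tx":0,"ty":0,"tz":0,"roll":0,"jaw":0.5},{"tx":0,"ty":0,"tz":0,"roll":0,"jaw":0.5},{"tx":0,"ty":0,"tz":0,"roll":0,"jaw":0.5}]'; python3 -m jog '[{"tx":0,"ty":0,"tz":-2,"roll":0,"jaw":0.5},{"tx":0,"ty":0,"tz":-4,"roll":0,"jaw":0.5},{"tx":-2,"ty":0,"tz":-4,"roll":0,"jaw":0.5},{"tx":-4,"ty":0,"tz":-3,"roll":0,"jaw":1},{"tx":-4,"ty":0,"tz":-2,"roll":0,"jaw":1},{"tx":0,"ty":0,"tz":0,"roll":0,"jaw":1},{"tx":0,"ty":0,"tz":0,"roll":0,"jaw":1},{"tx":0,"ty":0,"tz":0,"roll":0,"jaw":1}]'
python3 - <<'E'
from h import *
c=cap("wrist");tool("wrist","lid",.108,c=c);save(c,"w9",k=1.5)
for t,z in (("knob_grip",.126),("dial_centre",.1),("pointer_tip",.1),("mark",.1)):
  print(t,[(round(q["p"],2),at(c,q["point"],z)[:2].round(4)) for q in landmark_of("wrist",t)[:2]])
plan(.495,.352,.2)
E
```

```text
time_s: 40.5
position: [0.5678, 0.2078, 0.1294]
tcp_rot: [[-0.138, 0.99, -0.0], [0.99, 0.138, 0.0], [0.0, -0.0, -1.0]]
force: [1.1, -0.3, -0.2]
opening: 0.477
grasp_force: 0.0
time_s: 41.3
position: [0.5806, 0.1094, 0.2786]
tcp_rot: [[-0.138, 0.99, -0.002], [0.99, 0.138, 0.001], [0.001, -0.002, -1.0]]
force: [0.3, 0.0, 0.1]
opening: 0.868
grasp_force: 0.0
lid wrist p 0.79 axis -82.1 ctr [571. 201.] size [156. 182.] centroid [569. 210.] bbox [181.3, 0.0, 164.7, 183.5]
lid wrist p 0.33 axis 39.0 ctr [341. 120.] size [223. 112.] centroid [371. 130.] bbox [3.0, 96.0, 146.6, 131.4]
knob_grip []
dial_centre []
pointer_tip []
mark []
shift cm [25.23 -5.17  7.91] len 26.9 roll 0 psi 98.0 q1,q6 [-0.2 -8.1] t 41.65
```

View pics/w9.png

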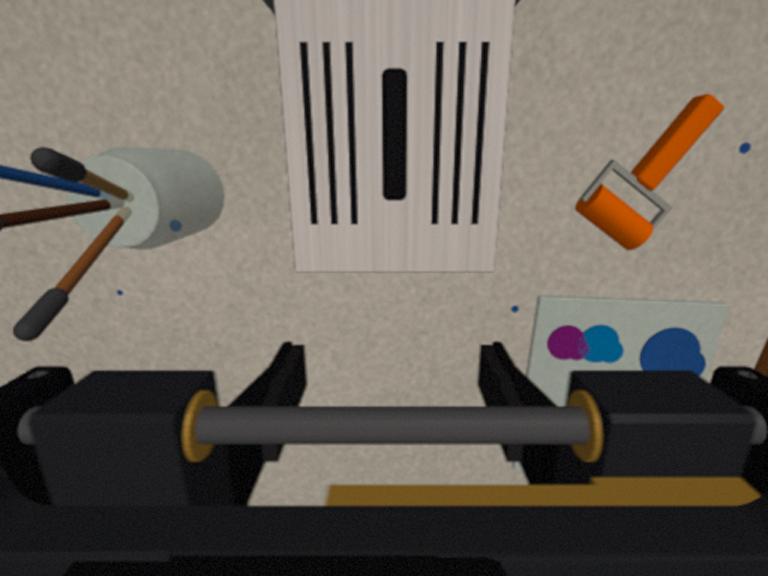

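The lid lies square in the mouth (plate px (277,0)–(495,271), width measures 156 at rim height). Next is the knob: turn the wrist and look at the dial.

```bash
python3 -m jog '[{"tx":0,"ty":0,"tz":-1,"roll":-0.143,"jaw":1},{"tx":0,"ty":0,"tz":-1,"roll":-0.143,"jaw":1},{"tx":0,"ty":0,"tz":-1,"roll":-0.143,"jaw":1},{"tx":0,"ty":0,"tz":-1,"roll":-0.143,"jaw":1},{"tx":0,"ty":0,"tz":-1,"roll":-0.143,"jaw":1},{"tx":0,"ty":0,"tz":0,"roll":-0.143,"jaw":1},{"tx":0,"ty":0,"tz":0,"roll":-0.143,"jaw":1},{"tx":0,"ty":0,"tz":0,"roll":-0.143,"jaw":1}]';python3 -m jog '[{"tx":0,"ty":0,"tz":0,"roll":-0.143,"jaw":1},{"tx":0,"ty":0,"tz":0,"roll":-0.143,"jaw":1},{"tx":-1.33,"ty":3.85,"tz":0,"roll":0,"jaw":1},{"tx":-1.33,"ty":3.85,"tz":0,"roll":0,"jaw":1},{"tx":-1.33,"ty":3.85,"tz":0,"roll":0,"jaw":1},{"tx":-1.33,"ty":3.85,"tz":0,"roll":0,"jaw":1},{"tx":-1.33,"ty":3.85,"tz":0,"roll":0,"jaw":1},{"tx":-1.33,"ty":3.85,"tz":0,"roll":0,"jaw":1}]';python3 -m jog '[{"tx":0,"ty":0,"tz":0,"roll":0,"jaw":1},{"tx":0,"ty":0,"tz":0,"roll":0,"jaw":1},{"tx":0,"ty":0,"tz":0,"roll":0,"jaw":1},{"tx":0,"ty":0,"tz":0,"roll":0,"jaw":1},{"tx":0,"ty":0,"tz":0,"roll":0,"jaw":1}]'
python3 - <<'E'
from h import *
c=cap("wrist");save(c,"w10",(0,230,100,400),2.5);print(c["_s"]["position"])
tool("wrist","lid",.108,c=c)
for t,z in (("knob_grip",.126),("dial_centre",.1),("pointer_tip",.1),("mark",.1)):
  print(t,[(round(q["p"],2),at(c,q["point"],z)[:2].round(4)) for q in landmark_of("wrist",t)[:2]])
E
```

```text
time_s: 42.45
position: [0.5815, 0.109, 0.3295]
tcp_rot: [[-0.96, 0.279, -0.0], [0.279, 0.96, 0.0], [0.0, -0.0, -1.0]]
force: [-0.3, -0.0, 0.4]
opening: 0.997
grasp_force: 0.0
time_s: 43.25
position: [0.6621, 0.3414, 0.3292]
tcp_rot: [[-1.0, 0.002, -0.0], [0.002, 1.0, -0.0], [0.0, -0.0, -1.0]]
force: [0.4, -1.6, -0.2]
opening: 1.003
grasp_force: 0.0
time_s: 43.75
position: [0.662, 0.3382, 0.3301]
tcp_rot: [[-1.0, 0.004, 0.0], [0.004, 1.0, -0.0], [-0.0, -0.0, -1.0]]
force: [0.8, -0.3, 0.7]
opening: 1.0
grasp_force: 0.0
[0.66202313 0.33816204 0.33011045]
lid wrist p 0.56 axis -81.8 ctr [570. 209.] size [158. 198.] centroid [564. 210.] bbox [57.0, 15.4, 190.1, 156.8]
   lm 0.69 [101. 158.] [570. 174.]
knob_grip [(0.8, array([0.493 , 0.3529]))]
dial_centre [(0.67, array([0.5805, 0.3641])), (0.66, array([0.4856, 0.3594]))]
pointer_tip [(0.53, array([0.6026, 0.4011]))]
mark [(0.68, array([0.6238, 0.3567]))]
```

View pics/w10.png

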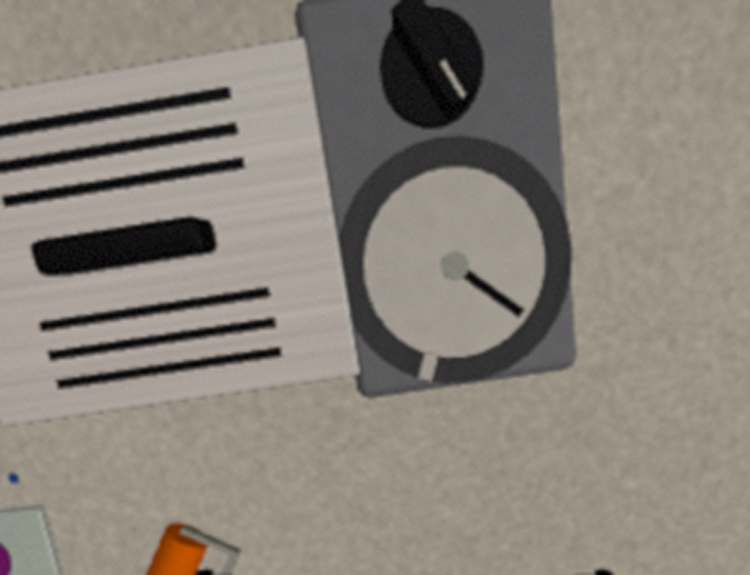

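Crop px: dial centre (455,265), pointer tip (521,313), mark's inner end (432,354). The knob's white tick runs from (443,62) to (463,97), and the lid plate is square on the tank.

Run:
```python
from h import *
c=cap("wrist")
P=lambda x,y,z:at(c,(y/2.5,x/2.5+100),z)[:2]
d=P(455,265,.1)
for n,(x,y) in dict(tip=(521,313),mark=(431,355)).items():
    v=P(x,y,.1)-d;print(n,np.degrees(np.arctan2(v[1],v[0])).round(1),np.linalg.norm(v).round(4))
for (a,b) in (((443,62),(463,97)),((391,22),(445,118))):
    v=P(*b,.138)-P(*a,.138);print("bar",np.degrees(np.arctan2(v[1],v[0])).round(1))
print("dc",d)
plan(.493,.353,.2,216)
```

```text
tip 55.6 0.0423
mark -14.5 0.047
bar 33.7
bar 32.7
dc [0.57850315 0.36703674]
shift cm [16.9   1.32 12.96] len 21.3 roll -0.631 psi 179.8 q1,q6 [ 18.6 -71.3] t 44.15
```

```bash
python3 -m jog '[{"tx":4.2,"ty":0.33,"tz":0.5,"roll":0,"jaw":0.8},{"tx":4.2,"ty":0.33,"tz":2.5,"roll":0,"jaw":0.8},{"tx":4.2,"ty":0.33,"tz":2.5,"roll":0,"jaw":0.8},{"tx":4.2,"ty":0.33,"tz":2.5,"roll":0,"jaw":0.8},{"tx":0,"ty":0,"tz":2.5,"roll":-0.121,"jaw":0.8},{"tx":0,"ty":0,"tz":2.5,"roll":-0.121,"jaw":0.8},{"tx":0,"ty":0,"tz":0,"roll":-0.121,"jaw":0.8},{"tx":0,"ty":0,"tz":0,"roll":-0.121,"jaw":0.8}]';python3 -m jog '[{"tx":0,"ty":0,"tz":0,"roll":-0.121,"jaw":0.8},{"tx":0,"ty":0,"tz":0,"roll":0,"jaw":0.8},{"tx":0,"ty":0,"tz":0,"roll":0,"jaw":0.8},{"tx":0,"ty":0,"tz":0,"roll":0,"jaw":0.8}]'
python3 - <<'E'
from h import *
plan(.493,.353,.137,214.5)
E
```

```text
time_s: 44.95
position: [0.4934, 0.3531, 0.1985]
tcp_rot: [[-0.884, -0.468, -0.002], [-0.468, 0.884, -0.001], [0.002, 0.0, -1.0]]
force: [0.0, -0.2, -0.9]
opening: 0.8
grasp_force: 0.0
time_s: 45.35
position: [0.4941, 0.3532, 0.1997]
tcp_rot: [[-0.825, -0.565, 0.0], [-0.565, 0.825, 0.0], [-0.0, -0.0, -1.0]]
force: [0.2, 0.0, 0.0]
opening: 0.8
grasp_force: 0.0
shift cm [0.1  0.04 6.27] len 6.3 roll -0.001 psi -145.6 q1,q6 [ 25.  -99.4] t 45.35
```

```bash
python3 -m jog '[{"tx":0.1,"ty":0,"tz":2.5,"roll":0,"jaw":0.8},{"tx":0,"ty":0,"tz":2.3,"roll":0,"jaw":0.8},{"tx":0,"ty":0,"tz":1,"roll":0,"jaw":0.8},{"tx":0,"ty":0,"tz":0.4,"roll":0,"jaw":0.8},{"tx":0,"ty":0,"tz":0,"roll":0,"jaw":0.8}]';python3 -m jog '[{"tx":0,"ty":0,"tz":0,"roll":0,"jaw":0},{"tx":0,"ty":0,"tz":0,"roll":0,"jaw":0},{"tx":0,"ty":0,"tz":0,"roll":0,"jaw":0},{"tx":0,"ty":0,"tz":0,"roll":0,"jaw":0},{"tx":0,"ty":0,"tz":0,"roll":0,"jaw":0},{"tx":0,"ty":0,"tz":0,"roll":0,"jaw":0},{"tx":0,"ty":0,"tz":0,"roll":0,"jaw":0},{"tx":0,"ty":0,"tz":0,"roll":0,"jaw":0}]';python3 -m jog '[{"tx":0,"ty":0,"tz":0,"roll":0,"jaw":0},{"tx":0,"ty":0,"tz":0,"roll":0,"jaw":0}]'
```

```text
time_s: 45.85
position: [0.4933, 0.3526, 0.1374]
tcp_rot: [[-0.824, -0.566, -0.0], [-0.566, 0.824, -0.0], [0.0, 0.0, -1.0]]
force: [0.1, -0.4, 0.6]
opening: 0.799
grasp_force: 0.0
time_s: 46.65
position: [0.4929, 0.3532, 0.1375]
tcp_rot: [[-0.825, -0.566, -0.001], [-0.566, 0.825, 0.001], [-0.0, 0.002, -1.0]]
force: [-5.3, 8.4, 1.2]
opening: 0.158
grasp_force: 27.7
time_s: 46.85
position: [0.4928, 0.3532, 0.1376]
tcp_rot: [[-0.824, -0.566, -0.0], [-0.566, 0.824, 0.001], [-0.0, 0.001, -1.0]]
force: [-2.1, 3.3, 0.1]
opening: 0.156
grasp_force: 30.0
```

```bash
python3 -m jog '[{"tx":0,"ty":0,"tz":0,"roll":0.12,"jaw":0},{"tx":0,"ty":0,"tz":0,"roll":0.12,"jaw":0},{"tx":0,"ty":0,"tz":0,"roll":0.12,"jaw":0},{"tx":0,"ty":0,"tz":0,"roll":0.12,"jaw":0},{"tx":0,"ty":0,"tz":0,"roll":0.12,"jaw":0},{"tx":0,"ty":0,"tz":0,"roll":0.12,"jaw":0},{"tx":0,"ty":0,"tz":0,"roll":0.12,"jaw":0},{"tx":0,"ty":0,"tz":0,"roll":0.12,"jaw":0}]';python3 -m jog '[{"tx":0,"ty":0,"tz":0,"roll":0.12,"jaw":0},{"tx":0,"ty":0,"tz":0,"roll":0.12,"jaw":0},{"tx":0,"ty":0,"tz":0,"roll":0.12,"jaw":0},{"tx":0,"ty":0,"tz":0,"roll":0.12,"jaw":0},{"tx":0,"ty":0,"tz":0,"roll":0.12,"jaw":0},{"tx":0,"ty":0,"tz":0,"roll":0.12,"jaw":0},{"tx":0,"ty":0,"tz":0,"roll":0.12,"jaw":0},{"tx":0,"ty":0,"tz":0,"roll":0.12,"jaw":0}]';python3 -m jog '[{"tx":0,"ty":0,"tz":0,"roll":0.12,"jaw":0},{"tx":0,"ty":0,"tz":0,"roll":0.12,"jaw":0},{"tx":0,"ty":0,"tz":0,"roll":0.12,"jaw":0},{"tx":0,"ty":0,"tz":0,"roll":0.12,"jaw":0},{"tx":0,"ty":0,"tz":0,"roll":0,"jaw":0},{"tx":0,"ty":0,"tz":0,"roll":0,"jaw":0}]';python3 - <<'E'
from h import *
plan(.493,.353,.137,74.3)
c=cap("side");save(c,"s2",(270,384,160,310),5)
for t in ("dial_centre","pointer_tip","mark"): print(t,[(round(q["p"],2),np.round(q["point"],1),at(c,q["point"],.1)[:2].round(4)) for q in landmark_of("side",t)[:2]])
E
```

```text
time_s: 47.65
position: [0.4931, 0.3508, 0.1375]
tcp_rot: [[-0.935, 0.353, -0.001], [0.353, 0.935, -0.004], [-0.001, -0.004, -1.0]]
force: [-0.7, -3.4, 2.4]
opening: 0.16
grasp_force: 30.0
time_s: 48.45
position: [0.4913, 0.3491, 0.1375]
tcp_rot: [[-0.247, 0.969, -0.005], [0.969, 0.247, -0.007], [-0.006, -0.007, -1.0]]
force: [-3.6, -8.2, 5.4]
opening: 0.157
grasp_force: 30.0
time_s: 49.05
position: [0.49, 0.3492, 0.1375]
tcp_rot: [[0.224, 0.975, -0.008], [0.975, -0.224, -0.007], [-0.009, -0.006, -1.0]]
force: [-4.8, -7.2, 7.3]
opening: 0.156
grasp_force: 30.0
shift cm [0.44 0.21 0.05] len 0.5 roll 0.049 psi 77.1 q1,q6 [24.9 38. ] t 49.05
dial_centre [(0.7, array([321.8, 230.5]), array([0.5809, 0.3549]))]
pointer_tip [(0.55, array([322.4, 231.2]), array([0.5794, 0.3561])), (0.54, array([315.2, 209.1]), array([0.6237, 0.3439]))]
mark [(0.95, array([315.9, 213.2]), array([0.6156, 0.3448]))]
```

View pics/s2.png

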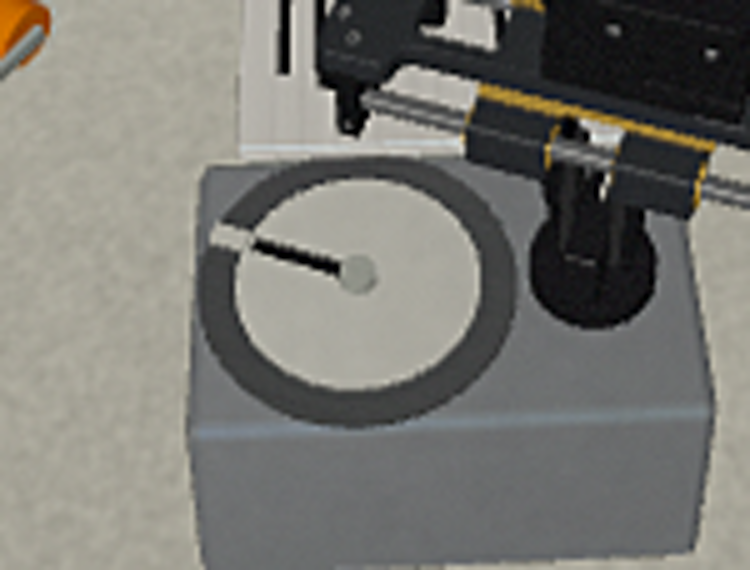

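Side crop: pointer tip at (257,244) meets the white mark's inner end at (250,241). I'll check the angle.

Run:
```python
from h import *
c=cap("side")
P=lambda x,y:at(c,(y/5+270,x/5+160),.1)[:2]
d=P(357,275)
for n,(x,y) in dict(tip=(257,244),mark_in=(251,242),mark_out=(212,235)).items():
    v=P(x,y)-d;print(n,np.degrees(np.arctan2(v[1],v[0])).round(1),np.linalg.norm(v).round(4))
```

```text
tip -14.3 0.0409
mark_in -14.4 0.0434
mark_out -12.3 0.0588
```

```bash
python3 -m jog '[{"tx":0,"ty":0,"tz":0,"roll":0.025,"jaw":0},{"tx":0,"ty":0,"tz":0,"roll":0,"jaw":0},{"tx":0,"ty":0,"tz":0,"roll":0,"jaw":0.5},{"tx":0,"ty":0,"tz":0,"roll":0,"jaw":0.5},{"tx":0,"ty":0,"tz":0,"roll":0,"jaw":0.5},{"tx":0,"ty":0,"tz":0,"roll":0,"jaw":0.5},{"tx":0,"ty":0,"tz":-2,"roll":0,"jaw":0.5},{"tx":0,"ty":0,"tz":-4,"roll":0,"jaw":0.5}]';python3 -m jog '[{"tx":0,"ty":0,"tz":-4,"roll":0,"jaw":0.5},{"tx":-4,"ty":0,"tz":-4,"roll":0,"jaw":0.5},{"tx":-4,"ty":2,"tz":-4,"roll":0,"jaw":0.5},{"tx":-4,"ty":2,"tz":0,"roll":0,"jaw":0.5},{"tx":-4,"ty":0,"tz":0,"roll":0,"jaw":0.5},{"tx":0,"ty":0,"tz":0,"roll":0,"jaw":0.5},{"tx":0,"ty":0,"tz":0,"roll":0,"jaw":0.5},{"tx":0,"ty":0,"tz":0,"roll":0,"jaw":0.5}]';python3 - <<'E'
from h import *
c=cap("wrist");save(c,"w11",k=1.5)
tool("wrist","lid",.108,c=c)
for t,z in (("knob_grip",.126),("dial_centre",.1),("pointer_tip",.1),("mark",.1)):
  print(t,[(round(q["p"],2),at(c,q["point"],z)[:2].round(4)) for q in landmark_of("wrist",t)[:2]])
E
```

```text
time_s: 50.1
position: [0.4912, 0.3515, 0.1949]
tcp_rot: [[0.249, 0.968, -0.007], [0.968, -0.249, -0.004], [-0.005, -0.006, -1.0]]
force: [-0.5, 0.3, 0.2]
opening: 0.49
grasp_force: 0.0
time_s: 50.9
position: [0.492, 0.2002, 0.3063]
tcp_rot: [[0.249, 0.969, 0.001], [0.969, -0.249, 0.001], [0.001, 0.0, -1.0]]
force: [0.1, 0.7, -0.3]
opening: 0.499
grasp_force: 0.0
lid wrist p 0.84 axis -82.1 ctr [570. 208.] size [157. 197.] centroid [571. 217.] bbox [230.7, 51.4, 172.3, 190.2]
   lm 0.72 [152. 318.] [585. 191.]
knob_grip [(0.89, array([0.4939, 0.3519]))]
dial_centre [(0.68, array([0.5787, 0.3656]))]
pointer_tip [(0.63, array([0.6254, 0.3542]))]
mark [(0.61, array([0.6253, 0.3554]))]
```

View pics/w11.png

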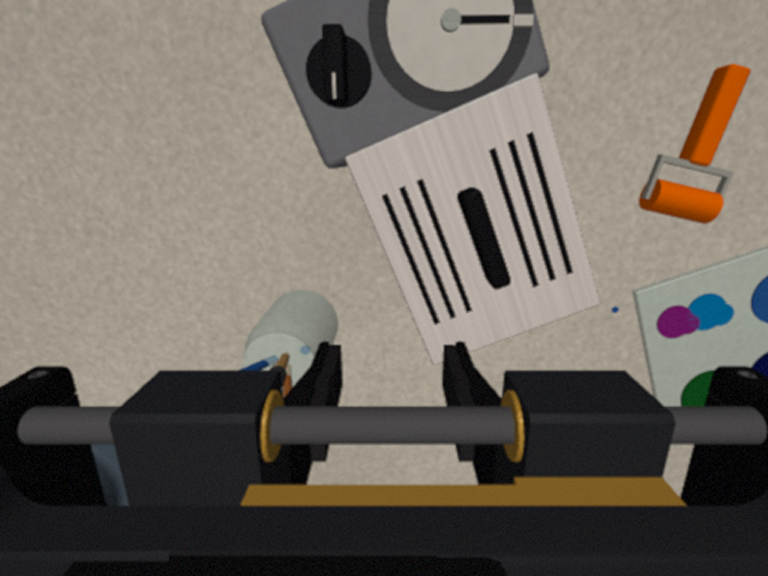

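The pointer (451,20)→(510,19) is in line with the mark at (516–533,19). The lid is seated square, centre (570,208), within 2 mm of the dryer's centre. The robot is clear of everything.

```bash
python3 -c "
from rig import *
print(hand_in())"
```

```text
the job is handed in; nothing more can be done
None
```

I handed the job in with all three tools present (palette knife, black roller, scraper) in the tank, the lid down and square, and the pointer in line with the white mark; the hand-in gave no verdict.

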